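Put the shelving kit away in the board rack

ROBOT

A 6-joint arm with a two-finger parallel gripper is mounted at the origin on the work surface. World frame = base frame: x ahead of the robot, y to its left, z up, the work surface at z = 0. Lengths are in m, angles in rad, forces in N, time in s.
With the tool pointing down it reaches from about 0.35 to 0.975 m from the base axis. Payload 4.9 kg.
Tool frame: the origin (TCP) lies on the centre line of the jaws, within the pads' length; the fingertips stand 14 mm ahead of it and the grasp point (between the pads) lies 5 mm behind it; x points along the fingers, z is the direction in which the jaws open and shut, and the axes are right-handed (so a half turn about x gives the same grasp; the last joint's range is limited). The gripper opens to 85 mm and grips with 20 to 120 N. Pads are 22 mm wide; open, the fingers measure 114 mm over their backs; the gripper's body (76 mm by 85 mm) begins 54 mm behind the grasp point. The pads swing forward as they close: fully open they stand 13 mm farther back than shut.
Start: joints at [1.192, 0.053, 1.613, -0, 1.476, -0.119], TCP at [0.161, 0.604, 0.245] pointing down, gripper open.
Joint ranges: [-3.01, 3.01], [-1.01, 2.22], [0.06, 2.58], [-1.02, 4.17], [0.09, 2.62], [-3.14, 3.14]. Speed limits (rad/s): [2.57, 2.57, 3.14, 3.14, 3.14, 3.14].

INTERFACE

Orientations are given as a rotation vector (axis times angle).
In Python, from station import ctrl gives the robot as it stands.
- The arm moves only by the tool move_arm, never from a script. Its argument "increments" is a list that holds one entry, the list of rows, each a list of 4 numbers: the shift along the tool's x, y, z in units of 25 cm (1.0 is 25 cm), then the turn about the tool's x in units of 90 degrees (1.0 is 90 degrees). A call has 1 to 20 rows; each row shifts and turns the commanded pose from where the row before left it, along the tool's axes as they then stand; what a row does not reach is not made up. A row lasts 1/12 s, in which the tool goes at most 41.7 mm and 7.16 degrees, less where a joint would pass 70% of its speed; a pose out of reach is approached as far as the arm can. A call with a number of a shift or a turn outside -1 to 1 is refused whole. A call with a gripper value outside its range is refused whole. "gripper" is the closure, from 0 (fully open) to 1 (shut), set as the call begins (left out, the last holds). The fingers move at their own pace and stop on an object; "squeeze" is the grip in N (left out, the last holds). Time passes only in rows, so rows that do not move let the fingers close. It gives the time, the measured TCP pose, the force and the opening at its end, in the units of the state.
- ctrl.get_obs(): the state, without advancing time (a new reading comes with each control period).
- ctrl.get_image(name): name is "side" or "top" or "wrist"; returns a dict with "pixels" (420x560x3 uint8, red, green, blue), "depth" (420x560 float32, m along the optical axis (not along the pixel's ray), 0 where there is no reading), "K" (3x3 intrinsics, pixels), "extrinsics" (4x4, takes a point from camera to world coordinates); the wrist camera has in their place "tool_from_camera" (4x4, takes a point from camera to tool coordinates, whose origin is the TCP and whose axes are the tool frame's). Camera axes: x right, y up, looking along -z (the intrinsics and any distortion apply to the point x, -y, -z); pixel columns grow to the right and rows downward; lengths in m; the calibration is good to about 2 mm. A picture is of the moment at which its call begins: read the wrist's pose just before it.
- ctrl.finish_job(): hands the job in, once; it reports no verdict.
Trained networks look in the newest picture that a camera, given by its name, has taken for a name from the list of things; names that differ only in an ending like _2 or _b are one class to them, and where a whole thing is asked for, a point or a joint stands for the part that bears it (a point fixed in the world has none). Each returns a list of dicts, best first, with "score" (0 to 1); they miss things now and then, are a little off and sometimes report something else, mostly with a low value. They report only what shows in the picture. A call takes as long as a camera call. They do not tell look-alikes from the thing itself.
- ctrl.trace(camera, target): "region" (420x560 bool, what is visible of it) and "pixel" ([row, column] in pixels, amid what is visible of it).
The state is a dict: "t": time; "q": joint angles; "dq": joint speeds; "effort": joint torques, N m; "tool_pos": TCP position; "tool_rot": TCP orientation; "contact_force": force on the tool from outside, world axes, zero at the start; "wrist_torque": the same for the moment, N m; "opening": finger opening in m.
Only numpy, scipy, OpenCV 4.12 (cv2) and the standard library are available. Lean on these libraries where they do the work, as an engineer would, in place of code of your own. Each camera call takes 0.05 s, during which the arm holds its last target. There are 200 camera calls.

TASK

Put the shelving kit away: slide every loose board endwise under the shelf of the low rack, one to a bay, until it stops against the back of its bay. Then hang the plywood S-hook over the wooden rail above the rack, its lower curl towards the robot, and after that hang the fittings bin by its bail in that lower curl. Keep the bin upright throughout, and leave the glue bottle, the jar and the sanding block where they stand.

Things in the scene. Friction and masses are not known exactly. Their poses are not given: they have to be found in the camera images.
- rack: Fixed low wooden rack, 266 (y) x 152 mm (x). Origin: middle of its front edge, at bench level; x points into the bays, away from the robot, y left along the front, z up. Four bays, centre lines at y = -96, -32, 32, 96 mm, open at x = 0, each 54 mm wide and 32 mm high over the bare bench, roofed from x = 0 to 152 mm by a 10 mm plywood shelf (top at z = 42 mm).
- rack_back (a point): Middle of the rack's back wall, which closes all bays at x = 142 mm of the rack's frame, 16 mm above the bench. A board home against it has its centre at x = 67 mm and stands 8 mm proud of the front edge.
- rail_mid (a point): Middle of the top edge of the rail: a fixed wooden bar along the rack's y, 266 mm long, 12 mm thick (x), 40 mm tall, its top 275 mm above the bench; in the rack's frame at x = 125 mm, y = 0. Two 20 mm posts under its ends (y = -123 and 123 mm) carry it above the shelf.
- board1_mid (a point): Centre of a loose pine board 150 x 44 x 20 mm (x along its length, z up through its 20 mm), 80 g, lying flat on a fixed 3 mm rubber mat at the left. All boards are alike; two to four are there, an absent one reads None.
- board2_mid (a point): Centre of a loose pine board 150 x 44 x 20 mm (x along its length, z up through its 20 mm), 80 g, lying flat on a fixed 3 mm rubber mat at the left. All boards are alike; two to four are there, an absent one reads None.
- board3_mid (a point): Centre of a loose pine board 150 x 44 x 20 mm (x along its length, z up through its 20 mm), 80 g, lying flat on a fixed 3 mm rubber mat at the left. All boards are alike; two to four are there, an absent one reads None.
- board4_mid (a point): Centre of a loose pine board 150 x 44 x 20 mm (x along its length, z up through its 20 mm), 80 g, lying flat on a fixed 3 mm rubber mat at the left. All boards are alike; two to four are there, an absent one reads None.
- hook_head (a point): Grip point on the head of the plywood S-hook (14 mm thick in y, 146 mm tall, 70 g). Hook frame: x in its plane, z up, lower curl on the -x side. The head is a plate 66 mm (x) by 42 mm (z), centred here. It starts upright in the slot of a fixed wooden caddy 160 x 60 x 40 mm, foot 10 mm above the bench, 1.5 mm play each side.
- hook_slot (a point): Middle of the top of the hook's upper mouth: a slot 18 mm wide (x), open downwards, that drops over the rail; 12 mm in +x and 21 mm below hook_head. In front of it (-x) the 12 mm shank runs down to the foot; behind it is a leg 44 mm long. Hung up, the mouth's top rests on the rail's top edge and the hook leans by up to 0.18 rad.
- hook_curl (a point): Middle of the floor of the hook's lower curl: 92.5 mm in -x and 111 mm below hook_head, 14 mm above the hook's foot. The curl is open upwards, 39 mm wide in x, closed on the -x side by a tip 24 mm high and 12 mm thick, on the +x side by a 16 mm step and the shank.
- hook: The S-hook; origin at the level of its foot, straight below hook_slot by 104 mm; axes as under hook_head.
- bin_bar (a point): Centre of the bail bar of the fittings bin: a stiff square bar 12 x 12 mm, 148 mm long along the bin's y, fixed by two uprights at its ends, 113 mm above the bin's underside. The bin is an open grey steel box 76 (x) x 132 (y) x 45 mm tall, 180 g more or less; 62 mm are free between its rim and the bar. It starts upright on the bench at the right. Both x directions are alike.
- bin: The fittings bin; origin at the centre of its underside, z up.
- glue_mid (a point): Bystander: centre of a white glue bottle, 60 mm across, 170 mm tall.
- jar_mid (a point): Bystander: centre of a glass jar, 68 mm across, 90 mm tall.
- sander_mid (a point): Bystander: centre of a cork sanding block with wooden grip, 110 x 65 x 50 mm.
There are look-alikes about, which are no part of the job. Leave any blue or turquoise look-alike of the part that bears board4_mid alone.

How it is judged:
By the outcome, as a careful person would: the job done as asked, in the order asked, and still so for the second after the job is handed in, with the robot touching nothing.
Of board1, board2, board3, board4 only 2 to 4 are there at a start; the rules pass over those that are not, and their reading is None.
At some moment in a run one of board1, board2, board3, board4 may be knocked a few centimetres aside while the robot is not near it.
It also fails if it takes over 210 s, if anything falls off the work surface, if the arm or the gripper's body presses on something with over 40 N, if the wrist force passes 120 N, or if a joint passes its speed limit or range.

## Working session

There is one attempt and no reset: what is moved stays moved. The work goes in short steps, Python scripts to look and compute and a tool call to move; the robot and the scene stay as the last step left them, time stands still between calls to the robot, and variables do not carry over. Pictures are saved under pics/ and viewed, about 12 in all and at most 16, crops included, and the job is handed in when it is done.

Besides the shell and the picture viewer there is one more tool, called after "Call:" as name(argument=value, ...), one argument or row to a line, values as JSON. move_arm: Moves the arm, as the interface text tells. Shifts and turns lie within -1 to 1; 1 stands for 25 cm of shift or 90 degrees of turn. Its arguments: {"type":"object","properties":{"increments":{"type":"array","items":{"type":"array","items":{"type":"array","items":{"type":"number","minimum":-1,"maximum":1}}}},"gripper":{"type":"number"},"squeeze":{"type":"number"}},"required":["increments"]}

```bash
ls; mkdir -p pics; cat > h.py <<'E'
import numpy as np, cv2
from scipy.spatial.transform import Rotation as R
from station import ctrl
def img(n):
    o=ctrl.get_obs(); d=ctrl.get_image(n)
    if 'extrinsics' in d: T=np.array(d['extrinsics'])
    else:
        W=np.eye(4); W[:3,:3]=R.from_rotvec(o['tool_rot']).as_matrix(); W[:3,3]=o['tool_pos']
        T=W@np.array(d['tool_from_camera'])
    d['T']=T; return d
def cloud(d):
    K=np.array(d['K']); z=d['depth']; v,u=np.mgrid[:z.shape[0],:z.shape[1]]
    P=np.stack([(u-K[0,2])/K[0,0]*z,-(v-K[1,2])/K[1,1]*z,-z],-1)
    W=P@d['T'][:3,:3].T+d['T'][:3,3]; W[z<=0]=np.nan; return W
def save(d,f,crop=None,s=1):
    p=d['pixels'][...,::-1]
    if crop: p=p[crop[0]:crop[1],crop[2]:crop[3]]
    cv2.imwrite('pics/'+f,cv2.resize(p,None,fx=s,fy=s))
E
python3 - <<'E'
from h import *
for n in ['top','side']:
    d=img(n); save(d,n+'0.png',s=1.4); W=cloud(d); np.save(n+'W.npy',W); print(n,d['K'],d['T'].round(3))
    for t in ['rack','board1_mid','hook','bin','bin_bar','glue_mid','jar_mid','sander_mid']:
        for r in ctrl.trace(n,t)[:6]:
            m=r['region']; px=np.array(r['pixel']).astype(int); 
            print(n,t,round(r['score'],2),px,m.sum(),np.nanmedian(W[m],0).round(3),np.nanmax(W[m][:,2]).round(3))
print(ctrl.get_obs())
E
```

```text
pics
top [[436.57326411   0.         284.00711558]
 [  0.         436.57326411 208.93099382]
 [  0.           0.           1.        ]] [[ 0.009  0.989 -0.147  0.324]
 [-1.     0.011  0.009  0.105]
 [ 0.011  0.147  0.989  1.609]
 [ 0.     0.     0.     1.   ]]
top rack 0.96 [183 313] 3740 [ 0.656 -0.021  0.043] 0.283
top board1_mid 0.79 [244 239] 478 [0.427 0.253 0.022] 0.034
top board1_mid 0.22 [178 312] 3637 [ 0.655 -0.022  0.043] 0.283
top hook 0.58 [236 407] 332 [ 0.452 -0.34   0.086] 0.163
top bin 0.95 [197 406] 844 [ 0.61  -0.358  0.025] 0.127
top bin_bar 0.79 [196 406] 926 [ 0.61  -0.362  0.023] 0.127
top bin_bar 0.56 [240 406] 321 [ 0.449 -0.34   0.096] 0.163
top glue_mid 0.85 [149 256] 341 [0.754 0.186 0.111] 0.176
top jar_mid 0.91 [160 378] 336 [ 0.737 -0.255  0.087] 0.099
top sander_mid 0.59 [143 297] 530 [0.802 0.048 0.037] 0.06
side [[431.2857313    0.         275.16547015]
 [  0.         431.2857313  216.18833215]
 [  0.           0.           1.        ]] [[ 0.957  0.189 -0.221  0.236]
 [-0.29   0.562 -0.775 -0.921]
 [-0.022  0.805  0.592  0.972]
 [ 0.     0.     0.   
[... 597 characters left out ...]
side sander_mid 0.54 [251 368] 309 [0.8   0.019 0.028] 0.053
{'t': 0.9, 'q': array([ 1.19198609e+00,  5.26383091e-02,  1.61288440e+00,  1.23473103e-05,
        1.47601652e+00, -1.18970471e-01]), 'dq': array([ 0.00064459, -0.00062548,  0.0013316 ,  0.00202428, -0.00108356,
        0.00180917]), 'effort': array([ 4.70196064e-04, -3.93695605e+01, -3.70457339e+01, -2.32137054e-04,
        4.76794521e-04, -9.02411841e-06]), 'tool_pos': array([0.16055096, 0.60400962, 0.24535119]), 'tool_rot': array([-1.01564203,  1.32093823,  1.01570514]), 'contact_force': array([ 0.1073613 , -0.33787043,  0.24726938]), 'wrist_torque': array([ 0.03139516,  0.01345145, -0.01695802]), 'opening': 0.08520109727782108}
```

View pics/top0.png

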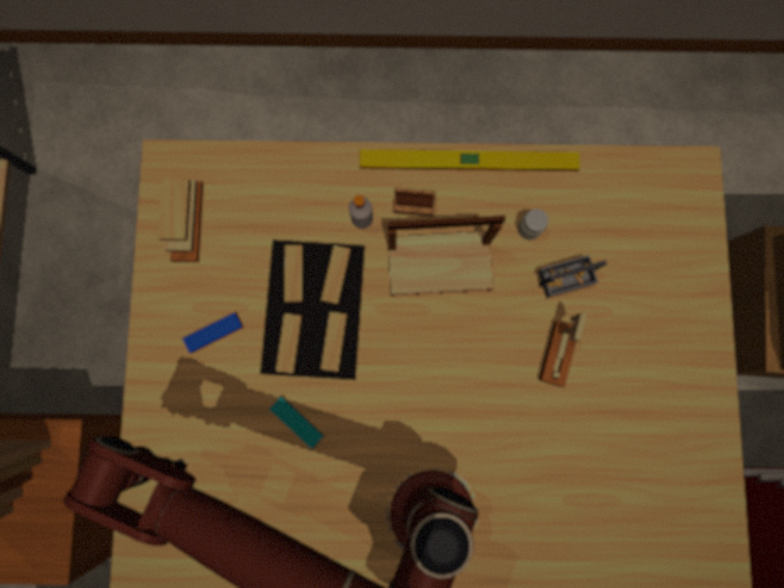

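View pics/side0.png

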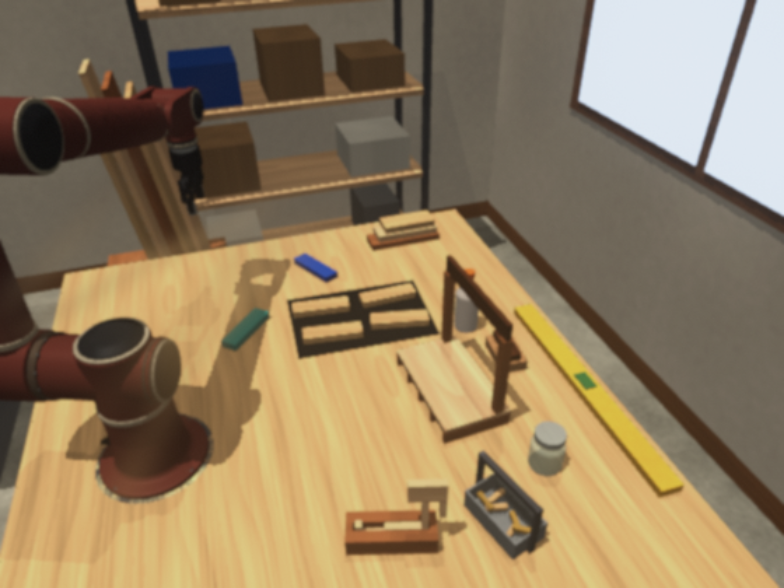

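The top view shows four pine boards on the mat at display px (293,274), (336,274), (288,343) and (334,342). Three things could be mistaken for them: the blue block at (212,332), the turquoise block at (297,422) and the offcut stack at (182,220). The rack is at (440,255), the bin at (568,276) and the hook in its caddy at (566,345). I choose the four boards on the mat.

```bash
cat >> h.py <<'E'
def rect(P,mask):
    "min area rect of masked cloud points (largest blob): centre, long-side, short-side, angle of long axis"
    n,l,st,_=cv2.connectedComponentsWithStats(mask.astype(np.uint8)); out=[]
    for i in range(1,n):
        if st[i,4]<60: continue
        q=P[l==i][:,:2].astype(np.float32); (c,s,a)=cv2.minAreaRect(q*1000)
        a=np.radians(a); 
        if s[0]<s[1]: s=s[::-1]; a+=np.pi/2
        a=(a+np.pi/2)%np.pi-np.pi/2
        out.append((np.array(c)/1000,s,a,st[i,4],np.nanmedian(P[l==i][:,2])))
    return out
E
python3 - <<'E'
from h import *
W=np.load('topW.npy')
inb=lambda x0,x1,y0,y1,z0,z1:(W[...,0]>x0)&(W[...,0]<x1)&(W[...,1]>y0)&(W[...,1]<y1)&(W[...,2]>z0)&(W[...,2]<z1)
for nm,b in dict(boards=(.3,.75,.12,.4,.012,.04),shelf=(.5,.75,-.2,.15,.034,.055),rail=(.5,.8,-.2,.15,.25,.3),bin=(.5,.75,-.5,-.25,.09,.14),caddy=(.35,.55,-.45,-.25,.03,.05),hook=(.35,.6,-.45,-.25,.13,.18)).items():
    for c,s,a,n,z in rect(W,inb(*b)): print(nm,c.round(4),np.round(s,1),round(np.degrees(a),1),n,z.round(4))
o=ctrl.get_obs(); print(R.from_rotvec(o['tool_rot']).as_matrix().round(2)); d=img('wrist'); print(d['K'],np.array(d['tool_from_camera']).round(3))
E
```

```text
boards [0.6118 0.3648] [147.3  44.4] 1.8 483 0.0224
boards [0.6125 0.2531] [153.8  44.6] -11.5 486 0.0229
boards [0.4341 0.2544] [150.6  44.6] -7.4 509 0.0223
boards [0.4278 0.3715] [149.1  46. ] -6.5 514 0.022
shelf [ 0.6414 -0.0202] [265.5 153.7] -85.9 2844 0.0422
rail [ 0.6891 -0.0165] [265.6  14.6] -86.1 459 0.2732
bin [ 0.6101 -0.3569] [147.3  12.6] -73.4 164 0.1184
caddy [ 0.4137 -0.3316] [146.3  61.9] -17.0 546 0.0399
hook [ 0.4657 -0.3468] [67.1 16. ] -14.4 127 0.1536
[[ 0.   -0.97  0.26]
 [ 0.    0.26  0.97]
 [-1.    0.    0.  ]]
[[336.34871844   0.         283.36602183]
 [  0.         336.34871844 214.37472473]
 [  0.           0.           1.        ]] [[-0.     0.281 -0.96  -0.129]
 [-0.     0.96   0.281  0.071]
 [ 1.     0.    -0.    -0.   ]
 [ 0.     0.     0.     1.   ]]
```

```bash
cat >> h.py <<'E'
RF=np.array([.5656,-.0255]); RA=np.radians(4.0)
def rk(x,y): # rack frame -> world xy
    c,s=np.cos(RA),np.sin(RA); return RF+np.array([c*x-s*y,s*x+c*y])
def pose():
    o=ctrl.get_obs(); M=R.from_rotvec(o['tool_rot']).as_matrix(); z=M[:,2]
    return np.array(o['tool_pos']),np.arctan2(-z[0],z[1])
def plan(steps,p=None,psi=None):
    "steps: (x,y,z,psi or None). turn first (turn units), then shift in units in tool axes"
    p0,a0=pose(); p=p0 if p is None else p; psi=a0 if psi is None else psi
    for x,y,z,a in steps:
        a=psi if a is None else a
        d=(a-psi+np.pi)%(2*np.pi)-np.pi
        e=np.array([x,y,z])-p; ty=-np.array([np.cos(a),np.sin(a)]); tz=np.array([-np.sin(a),np.cos(a)])
        u=np.array([-e[2],e[:2]@ty,e[:2]@tz])/.25
        print('turn %.4f'%(-d/(np.pi/2)),'shift',u.round(4),'rows>=%.1f'%max(np.linalg.norm(u)/.1667,abs(d)/.125),'to',np.round([x,y,z],3))
        p=np.array([x,y,z]); psi=a
def boards():
    W=cloud(img('top')); m=(W[...,0]>.25)&(W[...,0]<.8)&(W[...,1]>.12)&(W[...,1]<.5)&(W[...,2]>.012)&(W[...,2]<.04)
    r=rect(W,m)
    for c,s,a,n,z in r: print('board',c.round(4),np.round(s,1),round(np.degrees(a),1),z.round(4))
    return r
def bplan(c,deg,bay,off=.055):
    a=np.radians(deg); g=np.array(c)-off*np.array([np.cos(a),np.sin(a)])
    plan([(*g,.13,a),(*g,.021,None),(*g,.11,None),(*rk(-.165,bay),.11,RA),(*rk(-.165,bay),.0225,None),(*rk(-.025,bay),.0225,None)])
E
python3 - <<'E'
from h import *
print(pose()); bplan((.4341,.2544),-7.4,-.096)
E
```

```text
(array([0.16054667, 0.60401808, 0.24533267]), np.float64(-0.2597664022776483))
turn -0.0832 shift [ 0.4613 -1.0452 -1.2459] rows>=10.1 to [0.38  0.261 0.13 ]
turn -0.0000 shift [0.436 0.    0.   ] rows>=2.6 to [0.38  0.261 0.021]
turn -0.0000 shift [-0.356  0.     0.   ] rows>=2.1 to [0.38  0.261 0.11 ]
turn -0.1267 shift [-0.     -0.0023 -1.581 ] rows>=9.5 to [ 0.408 -0.133  0.11 ]
turn -0.0000 shift [0.35 0.   0.  ] rows>=2.1 to [ 0.408 -0.133  0.022]
turn -0.0000 shift [-0.   -0.56 -0.  ] rows>=3.4 to [ 0.547 -0.123  0.022]
```

Call:
move_arm(
  increments=[
    [[0,0,0,-0.0416],[0,0,0,-0.0416],[0.0384,-0.0871,-0.1038,0],[0.0384,-0.0871,-0.1038,0],[0.0384,-0.0871,-0.1038,0],[0.0384,-0.0871,-0.1038,0],[0.0384,-0.0871,-0.1038,0],[0.0384,-0.0871,-0.1038,0],[0.0384,-0.0871,-0.1038,0],[0.0384,-0.0871,-0.1038,0],[0.0384,-0.0871,-0.1038,0],[0.0384,-0.0871,-0.1038,0],[0.0384,-0.0871,-0.1038,0],[0.0384,-0.0871,-0.1038,0],[0,0,0,0],[0,0,0,0]],
  ],
  gripper=0,
  squeeze=60,
)

```text
t: 2.28
tool_pos: [0.3799, 0.2603, 0.1296]
tool_rot: [-1.11, 1.27, 1.111]
contact_force: [0.4, 0.1, -0.4]
opening: 0.0856
```

```bash
cat >> h.py <<'E'
def wb(z0,z1,box=None,n='wrist'):
    d=img(n); W=cloud(d); m=(W[...,2]>z0)&(W[...,2]<z1)
    if box: m&=(W[...,0]>box[0])&(W[...,0]<box[1])&(W[...,1]>box[2])&(W[...,1]<box[3])
    for c,s,a,k,z in rect(W,m): print('wrist rect',c.round(4),np.round(s,1),round(np.degrees(a),1),k,z.round(4))
    return d
E
python3 - <<'E'
from h import *
print(pose()); d=wb(.013,.035,(.3,.8,.1,.5)); save(d,'w1.png')
E
```

```text
(array([0.37991438, 0.26028104, 0.12961718]), np.float64(-0.13281488495593244))
wrist rect [0.4151 0.3752] [129.6  44.9] -6.4 9109 0.0232
wrist rect [0.4309 0.2575] [149.9  44.1] -7.3 10116 0.0233
```

View pics/w1.png

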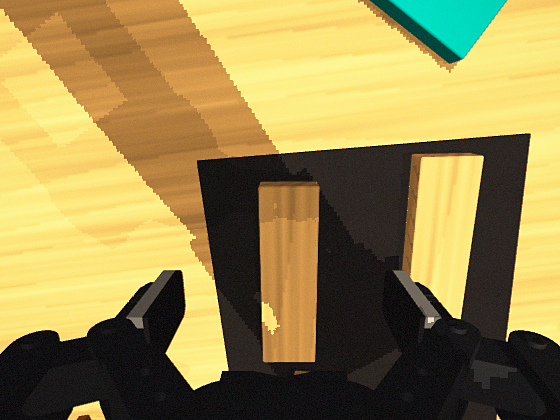

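The wrist view shows the pine board on the mat at px (288,272), centred between the fingers. The turquoise look-alike is off at (440,25). Now I grip the board.

Call:
move_arm(
  increments=[
    [[0.1,0.016,0.015,0],[0.11,0,0,0],[0.11,0,0,0],[0.114,0,0,0],[0,0,0,0],[0,0,0,0]],
  ],
)

```text
t: 2.83
tool_pos: [0.3745, 0.2663, 0.0208]
tool_rot: [-1.115, 1.27, 1.117]
contact_force: [0.4, 0.7, 0.8]
opening: 0.0854
```

Call:
move_arm(
  increments=[
    [[0,0,0,0],[0,0,0,0],[0,0,0,0],[0,0,0,0],[0,0,0,0],[0,0,0,0],[0,0,0,0],[-0.09,0,0,0],[-0.09,0,0,0],[-0.09,0,0,0],[-0.086,0,0,0],[0,0,0,0]],
  ],
  gripper=1,
)

```text
t: 3.83
tool_pos: [0.3792, 0.2673, 0.1162]
tool_rot: [-1.114, 1.258, 1.11]
contact_force: [0.8, 0.6, -0.5]
opening: 0.0423
```

```bash
python3 - <<'E'
from h import *
print(pose(),ctrl.get_obs()['opening'])
for b in (-.096,): plan([(*rk(-.165,b),.11,RA)])
E
```

```text
(array([0.37916272, 0.26728619, 0.11615283]), np.float64(-0.12915426965264543)) 0.04230250611590881
turn -0.1267 shift [ 0.0246 -0.0022 -1.6043] rows>=9.6 to [ 0.408 -0.133  0.11 ]
```

Call:
move_arm(
  increments=[
    [[0,0,0,-0.0633],[0,0,0,-0.0634],[0,0,-0.1337,0],[0,0,-0.1337,0],[0,0,-0.1337,0],[0,0,-0.1337,0],[0,0,-0.1337,0],[0,0,-0.1337,0],[0,0,-0.1337,0],[0,0,-0.1337,0],[0,0,-0.1337,0],[0,0,-0.1337,0],[0,0,-0.1337,0],[0,0,-0.1337,0],[0,0,0,0],[0,0,0,0],[0,0,0,0]],
  ],
)

```text
t: 5.25
tool_pos: [0.4035, -0.1338, 0.1098]
tool_rot: [-1.259, 1.176, 1.262]
contact_force: [0.2, 0.4, -1.4]
opening: 0.0421
```

```bash
python3 - <<'E'
from h import *
print(pose(),ctrl.get_obs()['opening'])
d=wb(.034,.055,(.5,.8,-.25,.25)); W=cloud(d); save(d,'w2.png')
m=(W[...,2]>.05)&(W[...,2]<.16)
rect(W,m); [print(c.round(3),np.round(s,1),np.degrees(a).round(1),k,z.round(3)) for c,s,a,k,z in rect(W,m)]
plan([(*rk(-.165,-.096),.11,RA)])
E
```

```text
(array([ 0.40352799, -0.1338223 ,  0.10977531]), np.float64(0.06932976827334021)) 0.0421331706973681
[ 0.416 -0.133] [113.9  67.3] -86.8 30879 0.121
turn 0.0005 shift [-0.0006 -0.0165  0.0012] rows>=0.1 to [ 0.408 -0.133  0.11 ]
```

View pics/w2.png

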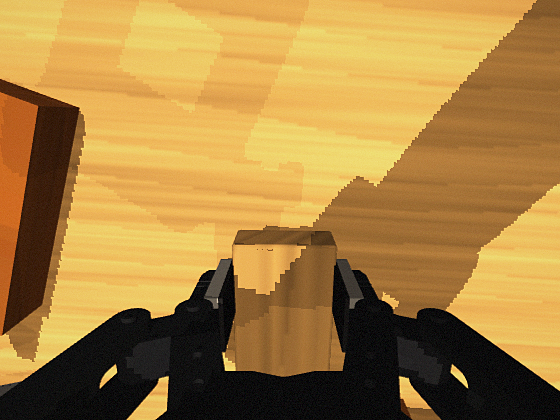

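The board is held square at px (285,300), with the caddy off to the left; the rack is behind this camera's view. I'll check the held board against the rack in the fixed cameras.

```bash
python3 - <<'E'
from h import *
def q(W,b): return (W[...,0]>b[0])&(W[...,0]<b[1])&(W[...,1]>b[2])&(W[...,1]<b[3])&(W[...,2]>b[4])&(W[...,2]<b[5])
for n in ('top','side'):
    W=cloud(img(n))
    for nm,b in dict(board=(.43,.56,-.2,-.06,.09,.14),shelf=(.5,.75,-.2,.15,.034,.055)).items():
        for c,s,a,k,z in rect(W,q(W,b)): print(n,nm,c.round(4),np.round(s,1),round(np.degrees(a),1),k,z.round(4))
print('expected board axis pt', pose()[0]); print('rack bay line at same x', rk(-.165,-.096))
E
```

```text
top board [ 0.4948 -0.1305] [81. 45.] 3.9 209 0.1077
top shelf [ 0.641  -0.0205] [265.8 153.9] -86.0 2841 0.0422
side board [ 0.4802 -0.1314] [103.6  48. ] 4.1 562 0.1066
side shelf [ 0.6372 -0.0188] [272.  154.8] -86.5 2958 0.0409
expected board axis pt [ 0.40386677 -0.13310285  0.11014464]
rack bay line at same x [ 0.40769855 -0.13277597]
```

```bash
sed -i 's/RF=np.array(\[.5656,-.0255\])/RF=np.array([.5650,-.0222])/' h.py; python3 - <<'E'
from h import *
print(pose()); plan([(*rk(-.165,-.096),.11,RA),(*rk(-.165,-.096),.027,RA),(*rk(-.025,-.096),.027,RA)])
E
```

```text
(array([ 0.40386677, -0.13310285,  0.11014464]), np.float64(0.07172565501728487))
turn 0.0012 shift [ 0.0006 -0.0139  0.0136] rows>=0.1 to [ 0.407 -0.129  0.11 ]
turn -0.0000 shift [0.332 0.    0.   ] rows>=2.0 to [ 0.407 -0.129  0.027]
turn -0.0000 shift [-0.   -0.56 -0.  ] rows>=3.4 to [ 0.547 -0.12   0.027]
```

Call:
move_arm(
  increments=[
    [[0,-0.014,0.0136,0],[0.083,0,0,0],[0.083,0,0,0],[0.083,0,0,0],[0.083,0,0,0],[0,0,0,0],[0,-0.08,0,0],[0,-0.08,0,0],[0,-0.08,0,0],[0,-0.08,0,0],[0,-0.08,0,0],[0,-0.08,0,0],[0,-0.08,0,0],[0,0,0,0],[0,0,0,0]],
  ],
)

```text
t: 6.65
tool_pos: [0.5484, -0.1204, 0.0289]
tool_rot: [-1.263, 1.174, 1.26]
contact_force: [0.5, -0.5, -1.5]
opening: 0.0421
```

```bash
python3 - <<'E'
from h import *
print(pose(),ctrl.get_obs()['contact_force'])
save(img('side'),'s1.png',(210,400,220,440),3)
E
```

```text
(array([ 0.54844066, -0.12037206,  0.02894928]), np.float64(0.07159796006505648)) [ 0.53199339 -0.51482953 -1.45870099]
```

View pics/s1.png

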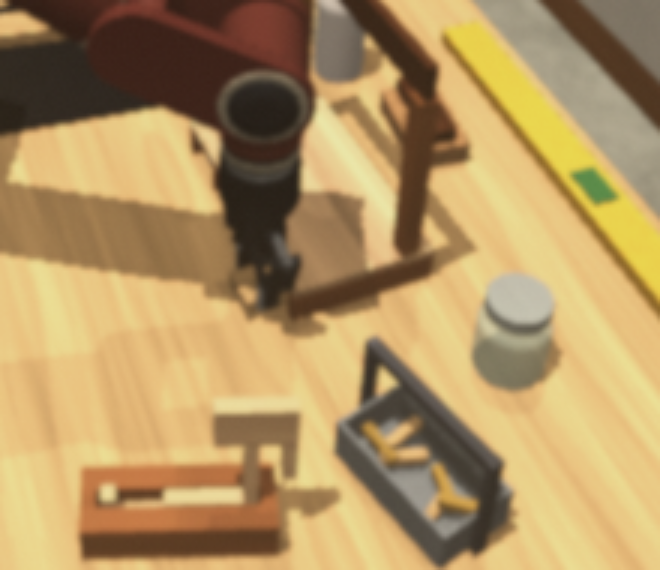

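The board is in the right-hand bay with no contact force, and the fingers are just in front of the rack. Next: release, back off, close and push.

Call:
move_arm(
  increments=[
    [[0.02,0,0,0],[0,0,0,0],[0,0,0,0]],
  ],
)

```text
t: 6.95
tool_pos: [0.5459, -0.1207, 0.0221]
tool_rot: [-1.259, 1.176, 1.262]
contact_force: [-0.2, -0.8, -1.1]
opening: 0.0427
```

Call:
move_arm(
  increments=[
    [[0,0,0,0],[0,0,0,0],[0,0,0,0],[0,0,0,0],[-0.08,0,0,0],[-0.08,0,0,0],[-0.08,0,0,0],[-0.08,0,0,0],[0,0.1,0,0],[0,0.1,0,0],[0,0,0,0]],
  ],
  gripper=0.25,
)

```text
t: 7.87
tool_pos: [0.4939, -0.1241, 0.1019]
tool_rot: [-1.258, 1.177, 1.262]
contact_force: [0.2, 0.7, -0.7]
opening: 0.0637
```

Call:
move_arm(
  increments=[
    [[0,0,0,0],[0,0,0,0],[0,0,0,0],[0,0,0,0],[0.08,0,0,0],[0.08,0,0,0],[0.08,0,0,0],[0.086,0,0,0],[0,0,0,0],[0,-0.04,0,0],[0,-0.04,0,0],[0,-0.04,0,0],[0,-0.03,0,0],[0,-0.02,0,0],[0,0,0,0],[0,0,0,0]],
  ],
  gripper=1,
)

```text
t: 9.2
tool_pos: [0.5402, -0.1215, 0.0216]
tool_rot: [-1.261, 1.175, 1.26]
contact_force: [-0.0, -0.0, 0.0]
opening: -0.0
```

```bash
cat >> h.py <<'E'
def rf(p): # world->rack
    c,s=np.cos(RA),np.sin(RA); e=np.array(p[:2])-RF; return np.array([c*e[0]+s*e[1],-s*e[0]+c*e[1]]).round(4)
E
python3 - <<'E'
from h import *
p,a=pose(); print(p,rf(p),a,ctrl.get_obs()['contact_force'])
E
```

```text
[ 0.54018816 -0.1214547   0.02155527] [-0.0317 -0.0973] 0.07031636240717253 [-0.02055415 -0.03977143  0.03063414]
```

Call:
move_arm(
  increments=[
    [[0,-0.016,0,0],[0,-0.016,0,0],[0,-0.012,0,0],[0,-0.004,0,0],[0,0,0,0]],
  ],
)

```text
t: 9.62
tool_pos: [0.5503, -0.1206, 0.0209]
tool_rot: [-1.259, 1.178, 1.264]
contact_force: [-5.8, 0.1, 5.1]
opening: -0.0001
```

Call:
move_arm(
  increments=[
    [[0,-0.004,0,0],[0,-0.004,0,0],[0,0,0,0]],
  ],
)

```text
t: 9.87
tool_pos: [0.5504, -0.1206, 0.0209]
tool_rot: [-1.256, 1.181, 1.268]
contact_force: [-12.2, -1.2, 10.9]
opening: -0.0002
```

```bash
python3 - <<'E'
from h import *
p,a=pose(); print(p,rf(p),a,ctrl.get_obs()['contact_force'])
E
```

```text
[ 0.55040019 -0.12058197  0.02091921] [-0.0214 -0.0971] 0.0705762749246337 [-12.18521689  -1.20226056  10.87532985]
```

Home: the force climbs with no further motion, at rack x −21 mm. I back off and look for the next board.

Call:
move_arm(
  increments=[
    [[0,0.08,0,0],[0,0.08,0,0],[-0.12,0,0,0],[-0.12,0,0,0],[-0.12,0,0,0],[0,0,0,0]],
  ],
  gripper=0,
)

```text
t: 10.37
tool_pos: [0.5179, -0.1249, 0.1184]
tool_rot: [-1.27, 1.17, 1.249]
contact_force: [0.8, 0.0, 0.6]
opening: 0.0722
```

```bash
python3 - <<'E'
from h import *
boards(); p,a=pose(); print(p)
W=cloud(img('top')); c=(W[...,0]>.5)&(W[...,0]<.6)&(W[...,1]>-.2)&(W[...,1]<.12)&(W[...,2]>.012)&(W[...,2]<.03)
for y in (-.096,): 
  P=W[c]; r=np.array([rf(q) for q in P]); s=np.abs(r[:,1]-y)<.03; print('front strip',r[s].min(0),r[s].max(0),s.sum())
bplan((.4278-.002,.3715+.0025),-6.5,-.032)
E
```

```text
board [0.6118 0.3643] [147.6  44.4] 1.9 0.0224
board [0.6106 0.2532] [150.4  45.4] -11.7 0.0227
board [0.428 0.371] [149.6  46.2] -5.9 0.0227
board [0.2553 0.3773] [61.6 43.9] 49.7 0.0198
[ 0.51664249 -0.12442525  0.11572802]
front strip [-0.008  -0.0831] [ 0.     -0.0683] 8
turn 0.1167 shift [-0.0674  0.8     1.9379] rows>=12.6 to [0.371 0.38  0.13 ]
turn -0.0000 shift [0.436 0.    0.   ] rows>=2.6 to [0.371 0.38  0.021]
turn -0.0000 shift [-0.356  0.     0.   ] rows>=2.1 to [0.371 0.38  0.11 ]
turn -0.1167 shift [-0.0000e+00 -1.2000e-03 -1.7879e+00] rows>=10.7 to [ 0.403 -0.066  0.11 ]
turn -0.0000 shift [0.35 0.   0.  ] rows>=2.1 to [ 0.403 -0.066  0.022]
turn -0.0000 shift [-0.   -0.56 -0.  ] rows>=3.4 to [ 0.542 -0.056  0.022]
```

Call:
move_arm(
  increments=[
    [[0,0,0,0.0584],[0,0,0,0.0583],[-0.005,0.0571,0.1384,0],[-0.005,0.0571,0.1384,0],[-0.005,0.0571,0.1384,0],[-0.005,0.0571,0.1384,0],[-0.005,0.0571,0.1384,0],[-0.005,0.0571,0.1384,0],[-0.005,0.0571,0.1384,0],[-0.005,0.0571,0.1384,0],[-0.005,0.0571,0.1384,0],[-0.005,0.0571,0.1384,0],[-0.005,0.0571,0.1384,0],[-0.005,0.0571,0.1384,0],[-0.005,0.0571,0.1384,0],[-0.005,0.0571,0.1384,0],[0,0,0,0],[0,0,0,0]],
  ],
)

```text
t: 11.97
tool_pos: [0.3683, 0.3815, 0.1267]
tool_rot: [-1.128, 1.262, 1.128]
contact_force: [0.0, -0.4, -0.6]
opening: 0.0854
```

```bash
cat >> h.py <<'E'
def pick(bay,off=.055,zg=.021):
    "refine with wrist camera: nearest rect to TCP"
    p,a=pose(); W=cloud(img('wrist')); m=(W[...,2]>.013)&(W[...,2]<.035)&(W[...,1]>.1)
    rs=[r for r in rect(W,m) if r[1][0]>100 and 38<r[1][1]<52]
    for r in rs: print('rect',r[0].round(4),np.round(r[1],1),np.degrees(r[2]).round(1),r[4].round(4))
    c,s,an,_,_=min(rs,key=lambda r:np.hypot(*(r[0]-p[:2])))
    g=c-off*np.array([np.cos(an),np.sin(an)]); print(p,np.degrees(a).round(1))
    plan([(*g,p[2],an),(*g,zg,None),(*g,.11,None),(*rk(-.165,bay),.11,RA),(*rk(-.165,bay),.027,None),(*rk(-.025,bay),.027,None)])
E
python3 -c "
from h import *
pick(-.032)"
```

```text
rect [0.2371 0.3637] [109.6  44.2] 48.7 0.0201
rect [0.4251 0.3744] [149.8  44.1] -6.4 0.0233
[0.36829673 0.38149129 0.12670698] -6.3
turn -0.0004 shift [ 0.0001 -0.0064  0.001 ] rows>=0.0 to [0.37  0.38  0.127]
turn -0.0000 shift [0.4228 0.     0.    ] rows>=2.5 to [0.37  0.38  0.021]
turn -0.0000 shift [-0.356  0.     0.   ] rows>=2.1 to [0.37 0.38 0.11]
turn -0.1152 shift [-0.     -0.0041 -1.789 ] rows>=10.7 to [ 0.403 -0.066  0.11 ]
turn -0.0000 shift [0.332 0.    0.   ] rows>=2.0 to [ 0.403 -0.066  0.027]
turn -0.0000 shift [-0.   -0.56 -0.  ] rows>=3.4 to [ 0.542 -0.056  0.027]
```

Call:
move_arm(
  increments=[
    [[0.1,-0.006,0,0],[0.11,0,0,0],[0.11,0,0,0],[0.103,0,0,0],[0,0,0,0],[0,0,0,0]],
  ],
)

```text
t: 12.52
tool_pos: [0.3703, 0.3781, 0.0208]
tool_rot: [-1.125, 1.267, 1.125]
contact_force: [-0.2, -0.0, 0.7]
opening: 0.0853
```

Call:
move_arm(
  increments=[
    [[0,0,0,0],[0,0,0,0],[0,0,0,0],[0,0,0,0],[0,0,0,0],[0,0,0,0],[0,0,0,0],[-0.09,0,0,0],[-0.09,0,0,0],[-0.09,0,0,0],[-0.086,0,0,0],[0,0,0,0]],
  ],
  gripper=1,
)

```text
t: 13.52
tool_pos: [0.3739, 0.3826, 0.1174]
tool_rot: [-1.124, 1.251, 1.123]
contact_force: [0.4, 0.4, 0.1]
opening: 0.0423
```

Call:
move_arm(
  increments=[
    [[0,0,0,-0.0576],[0,0,0,-0.0576],[0,0,-0.1376,0],[0,0,-0.1376,0],[0,0,-0.1376,0],[0,0,-0.1376,0],[0,0,-0.1376,0],[0,0,-0.1376,0],[0,0,-0.1376,0],[0,0,-0.1376,0],[0,0,-0.1376,0],[0,0,-0.1376,0],[0,0,-0.1376,0],[0,0,-0.1376,0],[0,0,-0.1376,0],[0,0,0,0],[0,0,0,0],[0,0,0,0]],
  ],
)

```text
t: 15.02
tool_pos: [0.401, -0.0652, 0.111]
tool_rot: [-1.257, 1.177, 1.26]
contact_force: [-0.4, 0.2, -1.2]
opening: 0.0423
```

```bash
cat >> h.py <<'E'
def held(bay):
    "held board against the rack in the top view"
    p,a=pose(); W=cloud(img('top')); m=(W[...,0]>p[0]+.04)&(W[...,0]<p[0]+.16)&(abs(W[...,1]-p[1])<.07)&(W[...,2]>p[2]-.03)&(W[...,2]<p[2]+.03)
    for c,s,an,k,z in rect(W,m): print('held',c.round(4),np.round(s,1),np.degrees(an).round(1),z.round(4),'rack',rf(c)+[0,-.0033])
    print(p,np.degrees(a).round(1)); plan([(*rk(-.165,bay),.11,RA),(*rk(-.165,bay),.027,None),(*rk(-.025,bay),.027,None)])
E
python3 -c "
from h import *
held(-.032)"
```

```text
held [ 0.5048 -0.0618] [54.4 44.2] 3.9 0.1078 rack [-0.0628 -0.0386]
[ 0.40095955 -0.06521732  0.11102857] 3.8
turn -0.0009 shift [ 0.0044 -0.0061 -0.004 ] rows>=0.1 to [ 0.403 -0.066  0.11 ]
turn -0.0000 shift [0.332 0.    0.   ] rows>=2.0 to [ 0.403 -0.066  0.027]
turn -0.0000 shift [-0.   -0.56 -0.  ] rows>=3.4 to [ 0.542 -0.056  0.027]
```

```bash
sed -i 's/\[0,-.0033\]/[0,.0033]/' h.py
```

Call:
move_arm(
  increments=[
    [[0,-0.006,-0.004,0],[0.083,0,0,0],[0.083,0,0,0],[0.083,0,0,0],[0.085,0,0,0],[0,0,0,0],[0,-0.08,0,0],[0,-0.08,0,0],[0,-0.08,0,0],[0,-0.08,0,0],[0,-0.08,0,0],[0,-0.08,0,0],[0,-0.08,0,0],[0,0,0,0],[0.02,0,0,0],[0,0,0,0],[0,0,0,0]],
  ],
)

```text
t: 16.48
tool_pos: [0.5416, -0.0565, 0.0229]
tool_rot: [-1.258, 1.177, 1.261]
contact_force: [-0.6, 0.6, -0.6]
opening: 0.0422
```

Call:
move_arm(
  increments=[
    [[0,0,0,0],[0,0,0,0],[0,0,0,0],[0,0,0,0],[-0.08,0,0,0],[-0.08,0,0,0],[-0.08,0,0,0],[-0.08,0,0,0],[0,0.1,0,0],[0,0.1,0,0],[0,0,0,0]],
  ],
  gripper=0.3,
)

```text
t: 17.4
tool_pos: [0.4894, -0.0602, 0.1025]
tool_rot: [-1.256, 1.179, 1.261]
contact_force: [-0.3, -0.5, -1.1]
opening: 0.0599
```

Call:
move_arm(
  increments=[
    [[0,0,0,0],[0,0,0,0],[0,0,0,0],[0,0,0,0],[0.08,0,0,0],[0.08,0,0,0],[0.08,0,0,0],[0.086,0,0,0],[0,0,0,0],[0,-0.04,0,0],[0,-0.04,0,0],[0,-0.04,0,0],[0,-0.03,0,0],[0,-0.02,0,0],[0,0,0,0],[0,0,0,0]],
  ],
  gripper=1,
)

```text
t: 18.73
tool_pos: [0.536, -0.0577, 0.0223]
tool_rot: [-1.259, 1.176, 1.258]
contact_force: [0.6, 0.7, -0.7]
opening: 0.0001
```

```bash
cat > st.py <<'E'
from h import *
p,a=pose(); print(p.round(4),'rack',rf(p),np.degrees(a).round(1),ctrl.get_obs()['contact_force'].round(1))
E
python3 st.py
```

```text
[ 0.536  -0.0577  0.0223] rack [-0.0314 -0.0334] 3.9 [ 0.6  0.7 -0.7]
```

Now push the last 10 mm, then overshoot slightly, retreat and look at the next board.

Call:
move_arm(
  increments=[
    [[0,-0.016,0,0],[0,-0.016,0,0],[0,-0.012,0,0],[0,-0.004,0,0],[0,0,0,0]],
  ],
)

```text
t: 19.15
tool_pos: [0.546, -0.0569, 0.0216]
tool_rot: [-1.257, 1.179, 1.262]
contact_force: [-6.4, -0.5, 5.1]
opening: -0.0001
```

Call:
move_arm(
  increments=[
    [[0,-0.004,0,0],[0,-0.004,0,0],[0,0,0,0]],
  ],
)

```text
t: 19.4
tool_pos: [0.5461, -0.0569, 0.0216]
tool_rot: [-1.255, 1.183, 1.266]
contact_force: [-13.2, -1.6, 10.1]
opening: 0.0003
```

```bash
python3 st.py
```

```text
[ 0.5461 -0.0569  0.0216] rack [-0.0213 -0.0333] 3.9 [-13.2  -1.6  10.1]
```

Call:
move_arm(
  increments=[
    [[0,0.08,0,0],[0,0.08,0,0],[-0.12,0,0,0],[-0.12,0,0,0],[-0.12,0,0,0],[0,0,0,0]],
  ],
  gripper=0,
)

```text
t: 19.9
tool_pos: [0.5138, -0.0605, 0.1191]
tool_rot: [-1.267, 1.17, 1.248]
contact_force: [0.7, -0.3, 1.0]
opening: 0.0724
```

```bash
python3 - <<'E'
from h import *
r=boards(); print(pose())
c,s,a,_,_=[q for q in r if q[0][0]>.5 and q[0][1]<.31][0]
bplan(c+[-.002,.0028],np.degrees(a),.032)
E
```

```text
board [0.6146 0.3664] [153.6  48.5] 2.2 0.0226
board [0.611  0.2529] [151.9  45.1] -11.8 0.0228
board [0.2556 0.3764] [63.6 42.7] 51.5 0.0195
(array([ 0.51250342, -0.06018673,  0.11642048]), np.float64(0.06747093683506464))
turn 0.1739 shift [-0.0543  0.1003  1.3158] rows>=7.9 to [0.555 0.267 0.13 ]
turn -0.0000 shift [0.436 0.    0.   ] rows>=2.6 to [0.555 0.267 0.021]
turn -0.0000 shift [-0.356  0.     0.   ] rows>=2.1 to [0.555 0.267 0.11 ]
turn -0.1754 shift [-0.      0.7014 -1.0286] rows>=7.5 to [ 0.398 -0.002  0.11 ]
turn -0.0000 shift [0.35 0.   0.  ] rows>=2.1 to [ 0.398 -0.002  0.022]
turn -0.0000 shift [-0.   -0.56  0.  ] rows>=3.4 to [0.538 0.008 0.022]
```

Call:
move_arm(
  increments=[
    [[0,0,0,0.058],[0,0,0,0.058],[0,0,0,0.058],[-0.0054,0.01,0.1316,0],[-0.0054,0.01,0.1316,0],[-0.0054,0.01,0.1316,0],[-0.0054,0.01,0.1316,0],[-0.0054,0.01,0.1316,0],[-0.0054,0.01,0.1316,0],[-0.0054,0.01,0.1316,0],[-0.0054,0.01,0.1316,0],[-0.0054,0.01,0.1316,0],[-0.0054,0.01,0.1316,0],[0,0,0,0],[0,0,0,0]],
  ],
)

```text
t: 21.2
tool_pos: [0.5515, 0.2691, 0.1239]
tool_rot: [-1.058, 1.3, 1.059]
contact_force: [1.0, 0.2, -0.2]
opening: 0.0853
```

```bash
python3 -c "
from h import *
pick(.032)"
```

```text
rect [0.5983 0.368 ] [126.1  44.7] 1.6 0.0233
rect [0.6078 0.2566] [149.7  44.2] -11.4 0.0233
[0.55146221 0.26907047 0.12387644] -11.6
turn -0.0031 shift [-0.0003 -0.0104  0.0006] rows>=0.1 to [0.554 0.268 0.124]
turn -0.0000 shift [0.4115 0.     0.    ] rows>=2.5 to [0.554 0.268 0.021]
turn -0.0000 shift [-0.356  0.     0.   ] rows>=2.1 to [0.554 0.268 0.11 ]
turn -0.1716 shift [-0.      0.6967 -1.0312] rows>=7.5 to [ 0.398 -0.002  0.11 ]
turn -0.0000 shift [0.332 0.    0.   ] rows>=2.0 to [ 0.398 -0.002  0.027]
turn -0.0000 shift [-0.   -0.56  0.  ] rows>=3.4 to [0.538 0.008 0.027]
```

Call:
move_arm(
  increments=[
    [[0.1,-0.01,0,0],[0.105,0,0,0],[0.105,0,0,0],[0.1,0,0,0],[0,0,0,0],[0,0,0,0]],
  ],
)

```text
t: 21.75
tool_pos: [0.5528, 0.2655, 0.0207]
tool_rot: [-1.055, 1.305, 1.057]
contact_force: [0.3, 0.8, 0.8]
opening: 0.0855
```

Call:
move_arm(
  increments=[
    [[0,0,0,0],[0,0,0,0],[0,0,0,0],[0,0,0,0],[0,0,0,0],[0,0,0,0],[0,0,0,0],[-0.09,0,0,0],[-0.09,0,0,0],[-0.09,0,0,0],[-0.086,0,0,0],[0,0,0,0]],
  ],
  gripper=1,
)

```text
t: 22.75
tool_pos: [0.5576, 0.2685, 0.1179]
tool_rot: [-1.058, 1.29, 1.052]
contact_force: [0.7, 0.3, 0.3]
opening: 0.042
```

Call:
move_arm(
  increments=[
    [[0,0,0,-0.0572],[0,0,0,-0.0572],[0,0,0,-0.0572],[0,0.1393,0,0],[0,0.1393,0,0],[0,0.1393,0,0],[0,0.1393,0,0],[0,0.1393,0,0],[0,0,-0.1289,0],[0,0,-0.1289,0],[0,0,-0.1289,0],[0,0,-0.1289,0],[0,0,-0.1289,0],[0,0,-0.1289,0],[0,0,-0.1289,0],[0,0,-0.1289,0],[0,0,0,0],[0,0,0,0],[0,0,0,0]],
  ],
)

```text
t: 24.33
tool_pos: [0.3967, -0.0008, 0.1112]
tool_rot: [-1.255, 1.179, 1.257]
contact_force: [0.5, 0.3, -0.3]
opening: 0.0421
```

```bash
python3 -c "
from h import *
held(.032)"
```

```text
held [0.4971 0.0028] [61.8 44.1] 4.3 0.1078 rack [-0.066   0.0329]
[ 0.39670354 -0.00080611  0.1111578 ] 3.6
turn -0.0033 shift [ 0.005  -0.0053 -0.0061] rows>=0.1 to [ 0.398 -0.002  0.11 ]
turn -0.0000 shift [0.332 0.    0.   ] rows>=2.0 to [ 0.398 -0.002  0.027]
turn -0.0000 shift [-0.   -0.56  0.  ] rows>=3.4 to [0.538 0.008 0.027]
```

Call:
move_arm(
  increments=[
    [[0,-0.005,-0.005,0],[0.083,0,0,0],[0.083,0,0,0],[0.083,0,0,0],[0.085,0,0,0],[0,0,0,0],[0,-0.08,0,0],[0,-0.08,0,0],[0,-0.08,0,0],[0,-0.08,0,0],[0,-0.08,0,0],[0,-0.08,0,0],[0,-0.08,0,0],[0,0,0,0],[0.02,0,0,0],[0,0,0,0],[0,0,0,0]],
  ],
)

```text
t: 25.8
tool_pos: [0.5371, 0.0072, 0.0229]
tool_rot: [-1.256, 1.179, 1.258]
contact_force: [-1.1, -0.1, 0.5]
opening: 0.0422
```

Call:
move_arm(
  increments=[
    [[0,0,0,0],[0,0,0,0],[0,0,0,0],[0,0,0,0],[-0.08,0,0,0],[-0.08,0,0,0],[-0.08,0,0,0],[-0.08,0,0,0],[0,0.1,0,0],[0,0.1,0,0],[0,0,0,0]],
  ],
  gripper=0.3,
)

```text
t: 26.72
tool_pos: [0.4847, 0.0037, 0.1024]
tool_rot: [-1.254, 1.181, 1.259]
contact_force: [-0.8, 0.1, 0.2]
opening: 0.0597
```

Call:
move_arm(
  increments=[
    [[0,0,0,0],[0,0,0,0],[0,0,0,0],[0,0,0,0],[0.08,0,0,0],[0.08,0,0,0],[0.08,0,0,0],[0.086,0,0,0],[0,0,0,0],[0,-0.04,0,0],[0,-0.04,0,0],[0,-0.04,0,0],[0,-0.03,0,0],[0,-0.02,0,0],[0,0,0,0],[0,0,0,0]],
  ],
  gripper=1,
)

```text
t: 28.05
tool_pos: [0.5315, 0.0062, 0.0223]
tool_rot: [-1.257, 1.178, 1.255]
contact_force: [0.5, -0.9, 0.2]
opening: -0.0001
```

Call:
move_arm(
  increments=[
    [[0,-0.016,0,0],[0,-0.016,0,0],[0,-0.012,0,0],[0,-0.004,0,0],[0,0,0,0]],
  ],
)

```text
t: 28.47
tool_pos: [0.5416, 0.0069, 0.0216]
tool_rot: [-1.254, 1.181, 1.259]
contact_force: [-4.7, -0.8, 4.4]
opening: 0.0003
```

Call:
move_arm(
  increments=[
    [[0,-0.004,0,0],[0,-0.004,0,0],[0,0,0,0]],
  ],
)

```text
t: 28.72
tool_pos: [0.5417, 0.0069, 0.0215]
tool_rot: [-1.252, 1.185, 1.263]
contact_force: [-12.1, -1.2, 10.4]
opening: -0.0001
```

```bash
python3 st.py
```

```text
[0.5417 0.0069 0.0215] rack [-0.0212  0.0306] 3.7 [-12.1  -1.2  10.4]
```

Home too. On to the fourth board.

Call:
move_arm(
  increments=[
    [[0,0.08,0,0],[0,0.08,0,0],[-0.12,0,0,0],[-0.12,0,0,0],[-0.12,0,0,0],[0,0,0,0]],
  ],
  gripper=0,
)

```text
t: 29.22
tool_pos: [0.5094, 0.004, 0.1191]
tool_rot: [-1.264, 1.17, 1.245]
contact_force: [1.5, -0.8, 0.2]
opening: 0.0724
```

```bash
python3 - <<'E'
from h import *
r=boards(); print(pose())
c,s,a,_,_=[q for q in r if q[0][0]>.35][0]
bplan(c+[-.002,.0028],np.degrees(a),.096)
E
```

```text
board [0.6117 0.3648] [148.6  44.5] 1.7 0.0223
board [0.2699 0.3767] [71.5 39.1] -89.4 0.0195
(array([0.50802649, 0.00409836, 0.11636858]), np.float64(0.06377092861644924))
turn 0.0217 shift [-0.0545 -0.2296  1.4414] rows>=8.8 to [0.555 0.366 0.13 ]
turn -0.0000 shift [0.436 0.    0.   ] rows>=2.6 to [0.555 0.366 0.021]
turn -0.0000 shift [-0.356  0.     0.   ] rows>=2.1 to [0.555 0.366 0.11 ]
turn -0.0256 shift [-0.      0.7273 -1.1678] rows>=8.3 to [0.394 0.062 0.11 ]
turn -0.0000 shift [0.35 0.   0.  ] rows>=2.1 to [0.394 0.062 0.022]
turn -0.0000 shift [-0.   -0.56 -0.  ] rows>=3.4 to [0.533 0.072 0.022]
```

Call:
move_arm(
  increments=[
    [[0,0,0,0.0217],[-0.005,-0.0209,0.131,0],[-0.005,-0.0209,0.131,0],[-0.005,-0.0209,0.131,0],[-0.005,-0.0209,0.131,0],[-0.005,-0.0209,0.131,0],[-0.005,-0.0209,0.131,0],[-0.005,-0.0209,0.131,0],[-0.005,-0.0209,0.131,0],[-0.005,-0.0209,0.131,0],[-0.005,-0.0209,0.131,0],[-0.005,-0.0209,0.131,0],[0,0,0,0],[0,0,0,0]],
  ],
)

```text
t: 30.43
tool_pos: [0.5508, 0.3675, 0.1238]
tool_rot: [-1.233, 1.196, 1.234]
contact_force: [0.5, -0.9, -0.2]
opening: 0.0854
```

```bash
python3 -c "
from h import *
pick(.096)"
```

```text
rect [0.6101 0.3684] [149.8  44.2] 1.6 0.0233
[0.55083456 0.36753982 0.12383456] 1.8
turn 0.0020 shift [-0.     -0.0171  0.0018] rows>=0.1 to [0.555 0.367 0.124]
turn -0.0000 shift [0.4113 0.     0.    ] rows>=2.5 to [0.555 0.367 0.021]
turn -0.0000 shift [-0.356  0.     0.   ] rows>=2.1 to [0.555 0.367 0.11 ]
turn -0.0269 shift [-0.      0.7291 -1.1712] rows>=8.3 to [0.394 0.062 0.11 ]
turn -0.0000 shift [0.332 0.    0.   ] rows>=2.0 to [0.394 0.062 0.027]
turn -0.0000 shift [-0.   -0.56 -0.  ] rows>=3.4 to [0.533 0.072 0.027]
```

Call:
move_arm(
  increments=[
    [[0.1,-0.017,0,0],[0.105,0,0,0],[0.105,0,0,0],[0.1,0,0,0],[0,0,0,0],[0,0,0,0]],
  ],
)

```text
t: 30.98
tool_pos: [0.5542, 0.3644, 0.0208]
tool_rot: [-1.23, 1.201, 1.232]
contact_force: [0.5, 0.0, 0.8]
opening: 0.085
```

Call:
move_arm(
  increments=[
    [[0,0,0,0],[0,0,0,0],[0,0,0,0],[0,0,0,0],[0,0,0,0],[0,0,0,0],[0,0,0,0],[-0.09,0,0,0],[-0.09,0,0,0],[-0.09,0,0,0],[-0.086,0,0,0],[0,0,0,0]],
  ],
  gripper=1,
)

```text
t: 31.98
tool_pos: [0.5586, 0.368, 0.1184]
tool_rot: [-1.232, 1.185, 1.227]
contact_force: [1.7, 0.5, 1.3]
opening: 0.0424
```

Call:
move_arm(
  increments=[
    [[0,0,0,-0.0269],[0,0.1458,0,0],[0,0.1458,0,0],[0,0.1458,0,0],[0,0.1458,0,0],[0,0.1458,0,0],[0,0,-0.1301,0],[0,0,-0.1301,0],[0,0,-0.1301,0],[0,0,-0.1301,0],[0,0,-0.1301,0],[0,0,-0.1301,0],[0,0,-0.1301,0],[0,0,-0.1301,0],[0,0,-0.1301,0],[0,0,0,0],[0,0,0,0],[0,0,0,0]],
  ],
)

```text
t: 33.48
tool_pos: [0.3946, 0.0616, 0.1115]
tool_rot: [-1.261, 1.175, 1.263]
contact_force: [-1.4, 0.1, -1.2]
opening: 0.0419
```

```bash
python3 -c "
from h import *
held(.096)"
```

```text
held [0.492 0.065] [64.5 44.3] 2.1 0.1081 rack [-0.0667  0.0954]
[0.39464228 0.06160425 0.111484  ] 4.1
turn 0.0019 shift [0.0063 0.0039 0.0003] rows>=0.0 to [0.394 0.062 0.11 ]
turn -0.0000 shift [0.332 0.    0.   ] rows>=2.0 to [0.394 0.062 0.027]
turn -0.0000 shift [-0.   -0.56 -0.  ] rows>=3.4 to [0.533 0.072 0.027]
```

Call:
move_arm(
  increments=[
    [[0,0.004,0,0],[0.083,0,0,0],[0.083,0,0,0],[0.083,0,0,0],[0.085,0,0,0],[0,0,0,0],[0,-0.08,0,0],[0,-0.08,0,0],[0,-0.08,0,0],[0,-0.08,0,0],[0,-0.08,0,0],[0,-0.08,0,0],[0,-0.08,0,0],[0,0,0,0],[0.02,0,0,0],[0,0,0,0],[0,0,0,0]],
  ],
)

```text
t: 34.95
tool_pos: [0.5325, 0.0718, 0.0232]
tool_rot: [-1.262, 1.175, 1.264]
contact_force: [-0.7, 0.6, 0.4]
opening: 0.0422
```

Call:
move_arm(
  increments=[
    [[0,0,0,0],[0,0,0,0],[0,0,0,0],[0,0,0,0],[-0.08,0,0,0],[-0.08,0,0,0],[-0.08,0,0,0],[-0.08,0,0,0],[0,0.1,0,0],[0,0.1,0,0],[0,0,0,0]],
  ],
  gripper=0.3,
)

```text
t: 35.87
tool_pos: [0.4801, 0.0678, 0.1026]
tool_rot: [-1.26, 1.177, 1.265]
contact_force: [-0.4, -0.4, -0.6]
opening: 0.0599
```

Call:
move_arm(
  increments=[
    [[0,0,0,0],[0,0,0,0],[0,0,0,0],[0,0,0,0],[0.08,0,0,0],[0.08,0,0,0],[0.08,0,0,0],[0.086,0,0,0],[0,0,0,0],[0,-0.04,0,0],[0,-0.04,0,0],[0,-0.04,0,0],[0,-0.03,0,0],[0,-0.02,0,0],[0,0,0,0],[0,0,0,0]],
  ],
  gripper=1,
)

```text
t: 37.2
tool_pos: [0.5269, 0.0708, 0.0226]
tool_rot: [-1.262, 1.174, 1.261]
contact_force: [-0.1, 0.3, 0.2]
opening: 0.0004
```

Call:
move_arm(
  increments=[
    [[0,-0.016,0,0],[0,-0.016,0,0],[0,-0.012,0,0],[0,-0.004,0,0],[0,0,0,0]],
  ],
)

```text
t: 37.62
tool_pos: [0.5372, 0.0717, 0.0219]
tool_rot: [-1.261, 1.177, 1.265]
contact_force: [-4.8, -0.1, 3.9]
opening: -0.0
```

Call:
move_arm(
  increments=[
    [[0,-0.004,0,0],[0,-0.004,0,0],[0,0,0,0]],
  ],
)

```text
t: 37.87
tool_pos: [0.5373, 0.0717, 0.0216]
tool_rot: [-1.259, 1.181, 1.268]
contact_force: [-11.3, -1.6, 8.8]
opening: 0.0003
```

```bash
python3 st.py
```

```text
[0.5373 0.0717 0.0216] rack [-0.0211  0.0956] 4.1 [-11.3  -1.6   8.8]
```

All four boards are seated at the same stop, rack x −21 mm in each bay. Now the hook.

Call:
move_arm(
  increments=[
    [[0,0.08,0,0],[0,0.08,0,0],[-0.13,0,0,0],[-0.13,0,0,0],[-0.13,0,0,0],[-0.13,0,0,0],[-0.13,0,0,0],[-0.13,0,0,0],[-0.13,0,0,0],[0,0,0,0],[0,0,0,0]],
  ],
  gripper=0,
)

```text
t: 38.78
tool_pos: [0.502, 0.069, 0.2529]
tool_rot: [-1.265, 1.17, 1.257]
contact_force: [-0.4, -0.4, -0.3]
opening: 0.0853
```

```bash
python3 - <<'E'
from h import *
print(pose()); plan([(.464,-.3438,.23,np.radians(-16))])
for n in('top','side'):
    W=cloud(img(n)); q=lambda b:(W[...,0]>b[0])&(W[...,0]<b[1])&(W[...,1]>b[2])&(W[...,1]<b[3])&(W[...,2]>b[4])&(W[...,2]<b[5])
    for nm,b in dict(caddy=(.3,.6,-.45,-.25,.03,.05),hook=(.35,.6,-.45,-.25,.13,.18),bar=(.5,.75,-.5,-.25,.1,.14)).items():
        for c,s,a,k,z in rect(W,q(b)): print(n,nm,c.round(4),np.round(s,1),round(np.degrees(a),1),k,z.round(4))
E
```

```text
(array([0.5019625 , 0.06895249, 0.25286258]), np.float64(0.07194013486668943))
turn 0.2236 shift [ 0.0915 -0.3091 -1.6289] rows>=10.0 to [ 0.464 -0.344  0.23 ]
top caddy [ 0.4072 -0.3301] [161.2  62.8] -15.2 645 0.0403
top hook [ 0.4662 -0.3462] [67.5 16.6] -14.9 126 0.1548
top bar [ 0.6102 -0.3579] [150.9  12.3] -73.5 159 0.119
side caddy [ 0.5759 -0.3593] [143.8  47.6] 90.0 309 0.0412
side caddy [ 0.4035 -0.3294] [160.   64.4] -15.9 1456 0.0389
side hook [ 0.4624 -0.3468] [66.2 17.8] -15.5 351 0.1512
side bar [ 0.6066 -0.357 ] [149.1  16.3] -73.8 435 0.1169
```

Call:
move_arm(
  increments=[
    [[0,0,0,0.054],[0,0,0,0.054],[0,0,0,0.054],[0,0,0,0.054],[0.0076,-0.026,-0.1357,0],[0.0076,-0.026,-0.1357,0],[0.0076,-0.026,-0.1357,0],[0.0076,-0.026,-0.1357,0],[0.0076,-0.026,-0.1357,0],[0.0076,-0.026,-0.1357,0],[0.0076,-0.026,-0.1357,0],[0.0076,-0.026,-0.1357,0],[0.0076,-0.026,-0.1357,0],[0.0076,-0.026,-0.1357,0],[0.0076,-0.026,-0.1357,0],[0.0076,-0.026,-0.1357,0],[0,0,0,0],[0,0,0,0]],
  ],
)

```text
t: 40.38
tool_pos: [0.4667, -0.3449, 0.2239]
tool_rot: [-1.004, 1.325, 1.012]
contact_force: [0.5, -0.2, 1.5]
opening: 0.0851
```

```bash
python3 - <<'E'
from h import *
print(pose()); d=img('wrist'); W=cloud(d); save(d,'w3.png')
for z0,z1 in((.03,.05),(.14,.17)):
  m=(W[...,2]>z0)&(W[...,2]<z1)
  for c,s,a,k,z in rect(W,m): print(c.round(4),np.round(s,1),round(np.degrees(a),1),k,z.round(4))
plan([(.4637,-.3435,.23,np.radians(-15.3)),(.4637,-.3435,.130,None)])
E
```

```text
(array([ 0.46672599, -0.34488464,  0.22390823]), np.float64(-0.27019670447698074))
[ 0.4047 -0.3278] [160.5  60.1] -16.3 9111 0.0402
[ 0.3506 -0.3118] [13.7 12. ] 73.8 316 0.0479
[ 0.418  -0.3317] [50.1 13.9] -15.8 880 0.0403
[ 0.633  -0.1273] [140.6  69.2] -6.0 6436 0.0423
[ 0.6078 -0.3555] [148.3  77.9] -73.7 3699 0.0413
[ 0.4632 -0.3446] [66.2 13.9] -15.9 2364 0.1562
turn -0.0010 shift [-0.0222  0.0137 -0.0022] rows>=0.2 to [ 0.464 -0.344  0.23 ]
turn -0.0000 shift [0.4 0.  0. ] rows>=2.4 to [ 0.464 -0.344  0.13 ]
```

View pics/w3.png

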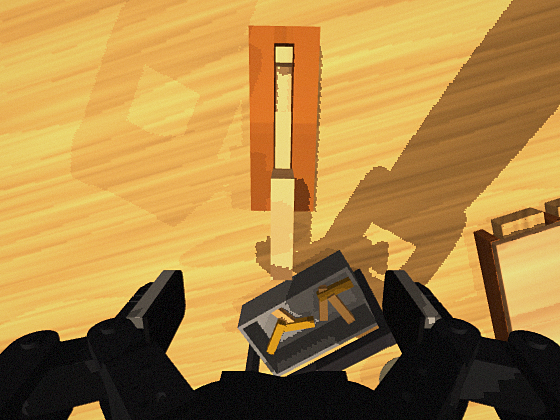

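The wrist view shows the hook in its caddy: curl tip at px (284,53) nearest the robot, head at (285,230), bin behind at (315,310). I grip the head.

Call:
move_arm(
  increments=[
    [[0,0.0138,-0.0026,0.0047],[0.09,0,0,0],[0.09,0,0,0],[0.1,0,0,0],[0.096,0,0,0],[0,0,0,0],[0,0,0,0]],
  ],
)

```text
t: 41.02
tool_pos: [0.4638, -0.342, 0.1313]
tool_rot: [-1.002, 1.327, 1.009]
contact_force: [0.0, -0.7, 1.1]
opening: 0.0853
```

Call:
move_arm(
  increments=[
    [[0,0,0,0],[0,0,0,0],[0,0,0,0],[0,0,0,0],[0,0,0,0],[0,0,0,0],[0,0,0,0],[0,0,0,0],[0,0,0,0],[0,0,0,0],[0,0,0,0]],
  ],
  gripper=1,
  squeeze=70,
)

```text
t: 41.93
tool_pos: [0.4649, -0.3445, 0.1336]
tool_rot: [-1.006, 1.327, 1.003]
contact_force: [0.4, -0.6, 4.6]
opening: 0.0131
```

```bash
python3 st.py
```

```text
[ 0.4649 -0.3445  0.1336] rack [-0.1223 -0.3145] -15.7 [ 0.4 -0.6  4.6]
```

Call:
move_arm(
  increments=[
    [[-0.04,0,0,0],[-0.06,0,0,0],[-0.08,0,0,0],[-0.08,0,0,0],[-0.1,0,0,0],[-0.1,0,0,0],[-0.1,0,0,0],[-0.1,0,0,0],[-0.1,0,0,0],[-0.1,0,0,0],[-0.08,0,0,0],[0,0,0,0],[0,0,0,0]],
  ],
)

```text
t: 43.02
tool_pos: [0.4645, -0.344, 0.3684]
tool_rot: [-1.005, 1.326, 1.004]
contact_force: [-0.6, 0.4, -1.2]
opening: 0.0135
```

```bash
python3 - <<'E'
from h import *
p,a=pose(); print(p,a,ctrl.get_obs()['opening'])
d=img('side'); save(d,'s2.png',(180,390,200,420),3)
d=img('wrist'); W=cloud(d); 
r=ctrl.trace('wrist','hook'); print([(x['score'],x['pixel'],x['region'].sum()) for x in r[:2]])
plan([(p[0],p[1],.372,RA),(*rk(.02,0),.372,None),(*rk(.113,0),.372,None)])
E
```

```text
[ 0.46453386 -0.34401865  0.36839606] -0.2746757260988804 0.01346336689156891
[(0.88, [237.7, 283.7], np.int64(10640))]
turn -0.2194 shift [-0.0283 -0.0025 -0.0025] rows>=2.8 to [ 0.465 -0.344  0.372]
turn -0.0000 shift [-0.     -0.5707  1.2561] rows>=8.3 to [ 0.585 -0.021  0.372]
turn -0.0000 shift [-0.    -0.372  0.   ] rows>=2.2 to [ 0.678 -0.014  0.372]
```

View pics/s2.png

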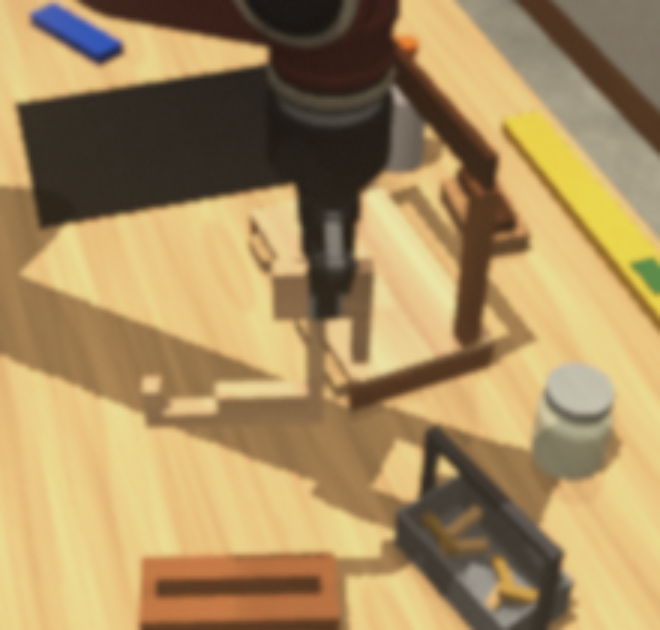

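The hook is held by its head, curl to the left (robot side) at px (150,385), leg behind at (360,330), caddy empty. I check its pitch and offset in the tool frame.

```bash
python3 - <<'E'
from h import *
d=img('wrist'); W=cloud(d); r=ctrl.trace('wrist','hook')[0]['region']
p,a=pose(); M=R.from_rotvec(ctrl.get_obs()['tool_rot']).as_matrix()
T=(W-p)@M; T[np.isnan(T)]=9
m=(abs(T[...,2])<.03)&(T[...,0]<.2)&(T[...,0]>-.08)&(T[...,1]<.16)
for y0 in np.arange(-.0,.14,.006):
    s=m&(T[...,1]>y0)&(T[...,1]<y0+.006)
    if s.sum()>10: print(round(y0,3),s.sum(),np.percentile(T[s],[5,50],axis=0).round(4).tolist())
E
```

```text
-0.0 1428 [[-0.0426, 0.0003, -0.0288], [-0.0297, 0.0031, 0.0002]]
0.006 8553 [[-0.0725, 0.0068, -0.0264], [-0.0405, 0.0108, -0.0001]]
0.012 11128 [[-0.0748, 0.0122, -0.0187], [-0.0621, 0.017, 0.0002]]
0.018 2203 [[-0.0798, 0.0181, -0.0176], [-0.0762, 0.0194, -0.0001]]
0.024 858 [[-0.0233, 0.0243, -0.0062], [-0.0222, 0.027, 0.0002]]
0.03 1798 [[-0.0229, 0.0306, -0.0062], [-0.0115, 0.0342, 0.0]]
0.036 190 [[0.0927, 0.0365, -0.0062], [0.0936, 0.0391, -0.0002]]
0.042 187 [[0.0924, 0.0424, -0.0061], [0.0936, 0.0451, -0.0002]]
0.048 203 [[0.0926, 0.0483, -0.0061], [0.0936, 0.0509, -0.0002]]
0.054 214 [[0.0925, 0.0541, -0.006], [0.0936, 0.0572, 0.0005]]
0.06 218 [[0.0925, 0.0604, -0.006], [0.0936, 0.0635, 0.0005]]
0.066 197 [[0.0926, 0.0666, -0.0059], [0.0937, 0.069, 0.0005]]
0.072 211 [[0.0927, 0.0721, -0.0063], [0.1087, 0.0747, -0.0002]]
0.078 189 [[0.1084, 0.0786, -0.0062], [0.1096, 0.0811, -0.0002]]
0.084 205 [[0.1087, 0.0843, -0.0062], [0.1095, 0.0869, -0.0002]]
0.09 198 [[0.1084, 0.0905, -0.0062], [0.1096, 0.093, 0.0002]]
0.096 219 [[0.1086, 0.0962, -0.0061], [0.1096, 0.0991, 0.0005]]
0.102 220 [[0.1084, 0.1022, -0.006], [0.1095, 0.1049, 0.0002]]
0.108 418 [[0.0854, 0.1084, -0.006], [0.1083, 0.1131, 0.0004]]
0.114 270 [[0.0842, 0.1144, -0.0059], [0.0855, 0.117, 0.0001]]
0.12 269 [[0.0846, 0.1202, -0.0058], [0.0857, 0.1228, 0.0004]]
```

Call:
move_arm(
  increments=[
    [[0,0,0,-0.0548],[0,0,0,-0.0548],[0,0,0,-0.0549],[0,0,0,-0.0549],[-0.0015,-0.0562,0.1254,0],[-0.0015,-0.0562,0.1254,0],[-0.0015,-0.0562,0.1254,0],[-0.0015,-0.0562,0.1254,0],[-0.0015,-0.0562,0.1254,0],[-0.0015,-0.0562,0.1254,0],[-0.0015,-0.0562,0.1254,0],[-0.0015,-0.0562,0.1254,0],[-0.0015,-0.0562,0.1254,0],[-0.0015,-0.0562,0.1254,0],[0,0,0,0],[0,0,0,0]],
  ],
)

```text
t: 44.6
tool_pos: [0.5827, -0.02, 0.3701]
tool_rot: [-1.262, 1.176, 1.265]
contact_force: [0.7, 0.2, -0.4]
opening: 0.0134
```

```bash
sed -i 's/RF=np.array(\[.5650,-.0222\])/RF=np.array([.5628,-.0222])/' h.py; python3 - <<'E'
from h import *
p,a=pose(); print(p,a)
plan([(*rk(.113,0),.372,RA)])
E
```

```text
[ 0.58266148 -0.02001323  0.37009234] 0.07300893498159368
turn 0.0020 shift [-0.0076 -0.3721 -0.0032] rows>=2.2 to [ 0.676 -0.014  0.372]
```

Call:
move_arm(
  increments=[
    [[0,-0.075,-0.003,0.002],[0,-0.075,0,0],[0,-0.075,0,0],[0,-0.075,0,0],[0,-0.072,0,0],[0,0,0,0],[0,0,0,0],[0,0,0,0]],
  ],
)

```text
t: 45.27
tool_pos: [0.6749, -0.017, 0.371]
tool_rot: [-1.257, 1.179, 1.258]
contact_force: [-0.4, 0.2, -0.3]
opening: 0.0135
```

```bash
cat > rail.py <<'E'
from h import *
p,a=pose(); print(p.round(4),rf(p),np.degrees(a).round(2))
for n in('top','side'):
    d=img(n); W=cloud(d); L=np.stack([rf(q) for q in W.reshape(-1,3)]).reshape(*W.shape[:2],2)
    def show(nm,x0,x1,y0,y1,z0,z1):
        m=(L[...,0]>x0)&(L[...,0]<x1)&(L[...,1]>y0)&(L[...,1]<y1)&(W[...,2]>z0)&(W[...,2]<z1)
        if m.sum()>5: print(n,nm,m.sum(),'x',np.percentile(L[m][:,0],[2,10,50,90,98]).round(4),'y',np.percentile(L[m][:,1],[5,50,95]).round(4),'z',np.percentile(W[m][:,2],[5,50,95]).round(3))
    show('railL',.09,.16,.05,.12,.262,.29); show('railR',.09,.16,-.12,-.05,.262,.29)
    show('headtop',.05,.18,-.02,.02,p[2]+.012,p[2]+.035)
    show('curl',-.03,.06,-.02,.02,p[2]-.14,p[2]-.08)
E
python3 - <<'E'
exec(open('rail.py').read())
save(d,'s3.png',(160,340,220,420),3)
E
```

```text
[ 0.6749 -0.017   0.371 ] [ 0.1122 -0.0027] 3.75
top railL 98 x [0.1198 0.1207 0.1248 0.1313 0.1326] y [0.0532 0.0856 0.1142] z [0.267 0.274 0.279]
top railR 49 x [0.1198 0.1207 0.1244 0.1306 0.1325] y [-0.0826 -0.0694 -0.0528] z [0.266 0.274 0.279]
top headtop 58 x [0.0791 0.0806 0.0939 0.103  0.1073] y [-0.011  -0.0032  0.0134] z [0.385 0.393 0.4  ]
side railL 80 x [0.1167 0.1178 0.1208 0.127  0.1293] y [0.0553 0.0848 0.1156] z [0.264 0.273 0.276]
side railR 115 x [0.1167 0.1174 0.1197 0.1268 0.1286] y [-0.1162 -0.0862 -0.0561] z [0.264 0.273 0.276]
side headtop 101 x [0.0768 0.0789 0.0978 0.1056 0.1165] y [-0.0189 -0.006   0.0074] z [0.386 0.393 0.404]
side curl 275 x [-0.014  -0.0126  0.0217  0.0533  0.0592] y [-0.0124 -0.0087  0.0023] z [0.248 0.262 0.284]
```

View pics/s3.png

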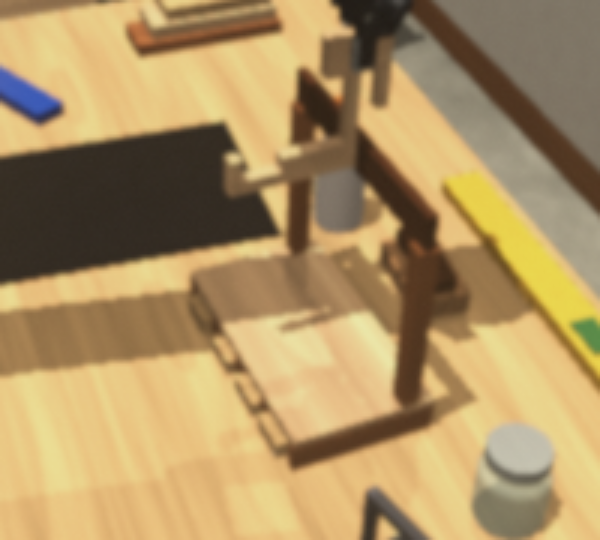

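Call:
move_arm(
  increments=[
    [[0,-0.006,0.011,-0.0028],[0,0,0,0],[0.05,0,0,0],[0.05,0,0,0],[0.05,0,0,0],[0,0,0,0],[0,0,0,0]],
  ],
)

```text
t: 45.95
tool_pos: [0.6761, -0.013, 0.3312]
tool_rot: [-1.259, 1.177, 1.265]
contact_force: [0.4, -0.5, -0.7]
opening: 0.0132
```

```bash
python3 st.py
```

```text
[ 0.6761 -0.013   0.3312] rack [0.1136 0.0013] 4.1 [ 0.4 -0.5 -0.7]
```

The mouth is over the rail with no contact force. I keep lowering.

Call:
move_arm(
  increments=[
    [[0.04,0,0,0],[0.04,0,0,0],[0.035,0,0,0],[0.015,0,0,0],[0,0,0,0],[0,0,0,0]],
  ],
)

```text
t: 46.45
tool_pos: [0.6768, -0.0131, 0.301]
tool_rot: [-1.261, 1.175, 1.262]
contact_force: [-0.0, 0.7, -0.3]
opening: 0.0131
```

```bash
python3 st.py
```

```text
[ 0.6768 -0.0131  0.301 ] rack [0.1143 0.0011] 4.1 [-0.   0.7 -0.3]
```

Call:
move_arm(
  increments=[
    [[0.008,0,0,0],[0.006,0,0,0],[0,0,0,0],[0,0,0,0]],
  ],
)

```text
t: 46.78
tool_pos: [0.677, -0.0131, 0.2983]
tool_rot: [-1.262, 1.174, 1.261]
contact_force: [-0.7, -0.6, -1.0]
opening: 0.0132
```

Call:
move_arm(
  increments=[
    [[0.006,0,0,0],[0.006,0,0,0],[0.004,0,0,0],[0,0,0,0],[0,0,0,0]],
  ],
)

```text
t: 47.2
tool_pos: [0.677, -0.0131, 0.2946]
tool_rot: [-1.262, 1.174, 1.261]
contact_force: [-1.6, -0.8, 2.1]
opening: 0.013
```

```bash
python3 st.py
```

```text
[ 0.677  -0.0131  0.2946] rack [0.1145 0.0011] 4.1 [-1.6 -0.8  2.1]
```

Contact came at exactly the predicted height. I release and lift.

Call:
move_arm(
  increments=[
    [[0,0,0,0],[0,0,0,0],[0,0,0,0],[0,0,0,0],[0,0,0,0],[0,0,0,0],[-0.04,0,0,0],[-0.06,0,0,0],[-0.1,0,0,0],[-0.12,0,0,0],[-0.12,0,0,0],[0,0,0,0]],
  ],
  gripper=0.5,
)

```text
t: 48.2
tool_pos: [0.6785, -0.0133, 0.4153]
tool_rot: [-1.27, 1.166, 1.249]
contact_force: [-0.4, -0.7, 2.4]
opening: 0.0426
```

```bash
python3 - <<'E'
from h import *
p,a=pose(); print(p.round(4),rf(p))
d=img('side'); save(d,'s4.png',(160,340,220,420),3)
W=cloud(d); np.save('sideH.npy',W)
plan([(.45,-.15,.40,None),(.6078,-.3555,.24,np.radians(16.3))])
E
```

```text
[ 0.6785 -0.0133  0.4153] [0.1161 0.0008]
turn -0.0000 shift [ 0.049   0.9494 -0.4807] rows>=6.4 to [ 0.45 -0.15  0.4 ]
turn -0.1358 shift [ 0.64   -0.3751 -0.9661] rows>=7.3 to [ 0.608 -0.356  0.24 ]
```

View pics/s4.png

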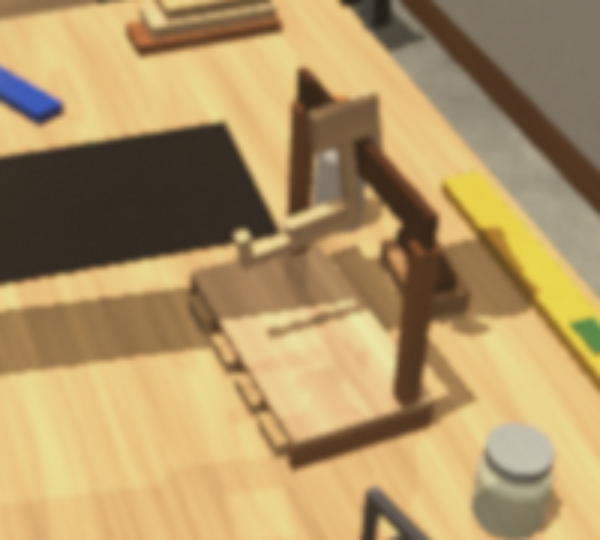

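The hook hangs on the rail at px (345,140), curl tip at (243,240) towards the robot, leaning slightly. All four board ends stand slightly proud at the rack front. Next: the bin, with the jaws across its bail.

```bash
python3 - <<'E'
from h import *
print(ctrl.get_obs()['q'].round(3)); a=np.radians(-73.7); b=np.array([np.cos(a),np.sin(a)])
g=np.array([.608,-.355])+.035*b; print(g)
plan([(*rk(.0,-.1),.40,None),(*g,.26,a)])
E
```

```text
[-0.129  0.127  1.261 -0.     1.742 -1.771]
[ 0.61782333 -0.38859319]
turn -0.0000 shift [ 0.049   0.4635 -0.4029] rows>=3.7 to [ 0.57  -0.122  0.4  ]
turn 0.8642 shift [ 0.56   -1.0776 -0.1149] rows>=10.9 to [ 0.618 -0.389  0.26 ]
```

Call:
move_arm(
  increments=[
    [[0.01,0.1159,-0.1007,0],[0.01,0.1159,-0.1007,0],[0.01,0.1159,-0.1007,0],[0.01,0.1159,-0.1007,0],[0,0,0,0.072],[0,0,0,0.072],[0,0,0,0.072],[0,0,0,0.072],[0,0,0,0.072],[0,0,0,0.072],[0,0,0,0.072],[0,0,0,0.072],[0,0,0,0.072],[0,0,0,0.072],[0,0,0,0.072],[0,0,0,0.072]],
  ],
  gripper=0.3,
)

```text
t: 49.58
tool_pos: [0.5683, -0.1217, 0.3942]
tool_rot: [-0.219, 1.56, 0.219]
contact_force: [0.0, 0.1, -0.0]
opening: 0.0598
```

Call:
move_arm(
  increments=[
    [[0.0467,-0.0898,-0.0096,0],[0.0467,-0.0898,-0.0096,0],[0.0467,-0.0898,-0.0096,0],[0.0467,-0.0898,-0.0096,0],[0.0467,-0.0898,-0.0096,0],[0.0467,-0.0898,-0.0096,0],[0.0467,-0.0898,-0.0096,0],[0.0467,-0.0898,-0.0096,0],[0.0467,-0.0898,-0.0096,0],[0.0467,-0.0898,-0.0096,0],[0.0467,-0.0898,-0.0096,0],[0.0467,-0.0898,-0.0096,0],[0,0,0,0],[0,0,0,0]],
  ],
)

```text
t: 50.75
tool_pos: [0.6158, -0.3889, 0.2522]
tool_rot: [-0.22, 1.561, 0.224]
contact_force: [-0.5, 0.1, 0.6]
opening: 0.0597
```

```bash
python3 - <<'E'
from h import *
p,a=pose(); print(p.round(4),np.degrees(a).round(2))
d=img('wrist'); W=cloud(d); save(d,'w4.png'); B=(W[...,1]<-.2)
for z0,z1 in((.107,.135),(.035,.055)):
  m=(W[...,2]>z0)&(W[...,2]<z1)&B
  for c,s,an,k,z in rect(W,m): print('wrist',c.round(4),np.round(s,1),round(np.degrees(an),1),k,z.round(4))
# hook from top and side
for n in('top','side'):
    W=cloud(img(n)); L=np.stack([rf(q) for q in W.reshape(-1,3)]).reshape(*W.shape[:2],2)
    m=(L[...,0]>-.04)&(L[...,0]<.11)&(abs(L[...,1])<.035)&(W[...,2]>.12)&(W[...,2]<.33)
    for x0 in np.arange(-.02,.11,.01):
        s=m&(L[...,0]>x0)&(L[...,0]<=x0+.01)
        if s.sum()>2: print(n,x0.round(2),s.sum(),'y',np.median(L[s][:,1]).round(4),'z',np.percentile(W[s][:,2],[10,50,90]).round(3))
E
```

```text
[ 0.6158 -0.3889  0.2522] -73.77
wrist [ 0.6079 -0.3556] [148.2  11.8] -73.5 2946 0.1192
wrist [ 0.4045 -0.3278] [162.1  60.5] -16.2 9040 0.04
wrist [ 0.7229 -0.2688] [65.9 26.3] -72.1 508 0.0454
wrist [ 0.5861 -0.3621] [131.6  30.2] -73.6 980 0.045
wrist [ 0.6305 -0.3491] [131.7  29.9] -73.3 969 0.045
top 0.0 14 y 0.0018 z [0.165 0.187 0.191]
top 0.01 11 y 0.0008 z [0.16  0.171 0.191]
top 0.02 15 y -0.0014 z [0.166 0.169 0.175]
top 0.03 11 y 0.0006 z [0.167 0.169 0.173]
top 0.04 12 y -0.0014 z [0.167 0.172 0.177]
top 0.05 17 y -0.0016 z [0.169 0.183 0.191]
top 0.06 17 y 0.0006 z [0.167 0.189 0.195]
top 0.07 32 y 0.0008 z [0.189 0.278 0.312]
top 0.08 35 y 0.0003 z [0.186 0.272 0.314]
top 0.09 34 y 0.0023 z [0.193 0.309 0.317]
top 0.1 28 y 0.0018 z [0.197 0.312 0.317]
side -0.01 11 y -0.0017 z [0.175 0.183 0.189]
side 0.0 46 y -0.0053 z [0.157 0.175 0.189]
side 0.01 20 y -0.0052 z [0.155 0.164 0.169]
side 0.02 27 y -0.0048 z [0.156 0.165 0.169]
side 0.03 22 y -0.0044 z [0.159 0.168 0.171]
side 0.04 25 y -0.0056 z [0.16  0.17  0.179]
side 0.05 39 y -0.005 z [0.164 0.177 0.19 ]
side 0.06 35 y -0.0065 z [0.165 0.182 0.192]
side 0.07 33 y -0.0063 z [0.167 0.184 0.193]
side 0.08 23 y -0.0068 z [0.167 0.178 0.187]
side 0.09 18 y -0.0073 z [0.166 0.173 0.182]
side 0.1 10 y -0.0069 z [0.169 0.174 0.177]
```

View pics/w4.png

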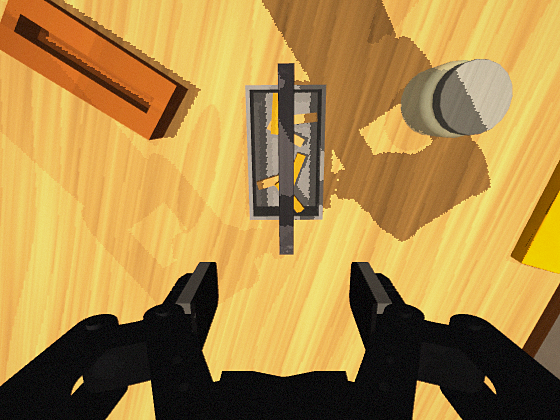

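The wrist view shows the bail at px (286,160) over the grey bin, the jar at (460,100) and the empty caddy at upper left. Now descend and grip the bail 45 mm off centre.

```bash
python3 - <<'E'
from h import *
a=np.radians(-73.55); b=np.array([np.cos(a),np.sin(a)]); g=np.array([.6079,-.3556])+.045*b
plan([(*g,.2522,a),(*g,.108,None)])
E
```

```text
turn -0.0010 shift [ 0.0122 -0.0466  0.0018] rows>=0.3 to [ 0.621 -0.399  0.252]
turn -0.0000 shift [0.5768 0.     0.    ] rows>=3.5 to [ 0.621 -0.399  0.108]
```

Call:
move_arm(
  increments=[
    [[0,-0.0466,0.0018,-0.001],[0.1,0,0,0],[0.11,0,0,0],[0.11,0,0,0],[0.1,0,0,0],[0.1,0,0,0],[0.067,0,0,0],[0,0,0,0],[0,0,0,0]],
  ],
)

```text
t: 51.65
tool_pos: [0.6202, -0.3987, 0.1071]
tool_rot: [-0.225, 1.56, 0.226]
contact_force: [-0.1, 0.2, 0.1]
opening: 0.0597
```

```bash
python3 st.py
```

```text
[ 0.6202 -0.3987  0.1071] rack [ 0.031  -0.3796] -73.6 [-0.1  0.2  0.1]
```

Call:
move_arm(
  increments=[
    [[0,0,0,0],[0,0,0,0],[0,0,0,0],[0,0,0,0],[0,0,0,0],[0,0,0,0],[0,0,0,0],[0,0,0,0],[0,0,0,0],[0,0,0,0]],
  ],
  gripper=1,
  squeeze=100,
)

```text
t: 52.48
tool_pos: [0.6212, -0.4002, 0.1094]
tool_rot: [-0.227, 1.557, 0.223]
contact_force: [1.5, 0.5, 5.7]
opening: 0.0097
```

```bash
python3 st.py
```

```text
[ 0.6212 -0.4002  0.1094] rack [ 0.0319 -0.3811] -73.6 [1.5 0.5 5.7]
```

Call:
move_arm(
  increments=[
    [[-0.02,0,0,0],[-0.04,0,0,0],[-0.06,0,0,0],[-0.08,0,0,0],[-0.08,0,0,0],[-0.08,0,0,0],[-0.08,0,0,0],[-0.06,0,0,0],[-0.04,0,0,0],[-0.02,0,0,0],[0,0,0,0],[0,0,0,0]],
  ],
)

```text
t: 53.48
tool_pos: [0.6199, -0.3993, 0.2463]
tool_rot: [-0.224, 1.56, 0.226]
contact_force: [1.3, 0.2, -1.9]
opening: 0.0098
```

```bash
cat > bt.py <<'E'
from h import *
p,a=pose(); o=ctrl.get_obs(); print(p.round(4),rf(p),np.degrees(a).round(2),o['opening'],o['contact_force'].round(1))
M=R.from_rotvec(o['tool_rot']).as_matrix(); W=cloud(img('wrist')); T=(W-p)@M; T[np.isnan(T)]=9
m=(abs(T[...,2])<.012)&(T[...,0]<.02)&(T[...,0]>-.03)&(T[...,1]>.02)&(T[...,1]<.14)
q=T[m]; top=q[q[:,0]<np.percentile(q[:,0],60)]
print('bar n',m.sum(),'end ty',q[:,1].max().round(4),'tx',np.percentile(q[:,0],[5,50,95]).round(4),'slope',np.polyfit(q[:,1],q[:,0],1).round(4),'tz',np.median(q[:,2]).round(4))
m=(abs(T[...,2])<.05)&(T[...,0]<.075)&(T[...,0]>.05)&(T[...,1]>.01)&(T[...,1]<.14); q=T[m]
print('rim',m.sum(),np.percentile(q,[2,50,98],axis=0).round(4).tolist(),'slope y,z',np.linalg.lstsq(np.c_[q[:,1:],np.ones(len(q))],q[:,0],rcond=None)[0].round(4))
E
python3 - <<'E'
exec(open('bt.py').read())
plan([(p[0],p[1],.24,np.radians(-86)),(*rk(-.12,-.045),.24,None),(*rk(-.12,-.045),.2025,None),(*rk(.028,-.045),.2025,None)])
E
```

```text
[ 0.6199 -0.3993  0.2463] [ 0.0307 -0.3802] -73.59 0.009767835404371074 [ 1.3  0.2 -1.9]
bar n 8842 end ty 0.1064 tx [-0.0107 -0.0096 -0.0085] slope [ 0.0023 -0.0098] tz -0.0002
rim 4964 [[0.063, 0.0133, -0.0377], [0.0647, 0.0806, -0.01], [0.0743, 0.1118, 0.0377]] slope y,z [ 0.0004 -0.0006  0.0659]
turn 0.1379 shift [ 0.0219 -0.0009  0.0008] rows>=1.7 to [ 0.62  -0.399  0.24 ]
turn -0.0000 shift [-0.      1.3406 -0.6028] rows>=8.8 to [ 0.446 -0.075  0.24 ]
turn -0.0000 shift [0.15 0.   0.  ] rows>=0.9 to [ 0.446 -0.075  0.202]
turn -0.0000 shift [-0.     0.     0.592] rows>=3.6 to [ 0.594 -0.065  0.202]
```

The bin is upright (slopes about 0) and firmly held. I carry it in front of the curl.

Call:
move_arm(
  increments=[
    [[0,0,0,0.046],[0,0,0,0.046],[0,0,0,0.046],[0,0.05,-0.0225,0],[0,0.08,-0.036,0],[0,0.11,-0.0495,0],[0,0.12,-0.054,0],[0,0.12,-0.054,0],[0,0.12,-0.054,0],[0,0.12,-0.054,0],[0,0.12,-0.054,0],[0,0.12,-0.054,0],[0,0.12,-0.054,0],[0,0.11,-0.0495,0],[0,0.08,-0.036,0],[0,0.05,-0.0225,0],[0,0.0206,-0.0093,0],[0,0,0,0],[0,0,0,0]],
  ],
)

```text
t: 55.12
tool_pos: [0.4467, -0.0761, 0.247]
tool_rot: [-0.055, 1.57, 0.054]
contact_force: [-0.2, -0.5, -1.7]
opening: 0.0099
```

```bash
python3 - <<'E'
exec(open('bt.py').read())
plan([(*rk(-.12,-.045),.2025,np.radians(-86)),(*rk(.028,-.045),.2025,None)])
L=np.stack([rf(q) for q in W.reshape(-1,3)]).reshape(*W.shape[:2],2)
for n in ('wrist','top'):
  if n=='top':
    W=cloud(img('top')); L=np.stack([rf(q) for q in W.reshape(-1,3)]).reshape(*W.shape[:2],2)
  m=(L[...,0]>-.02)&(L[...,0]<.12)&(abs(L[...,1])<.03)&(W[...,2]>.12)&(W[...,2]<.33)
  for x0 in np.arange(-.015,.11,.01):
    s=m&(L[...,0]>x0)&(L[...,0]<=x0+.01)
    if s.sum()>2: print(n,x0.round(3),s.sum(),'y',np.percentile(L[s][:,1],[5,50,95]).round(4),'z',np.percentile(W[s][:,2],[10,50,90]).round(3))
E
```

```text
[ 0.4467 -0.0761  0.247 ] [-0.1196 -0.0457] -86.02 0.009874392158523846 [-0.2 -0.5 -1.7]
bar n 8858 end ty 0.1062 tx [-0.0108 -0.0097 -0.0086] slope [ 0.0016 -0.0098] tz -0.0002
rim 4975 [[0.063, 0.0133, -0.0378], [0.0646, 0.0806, -0.01], [0.0742, 0.1118, 0.0377]] slope y,z [0.0013 0.0002 0.0657]
turn -0.0006 shift [ 0.1784  0.0039 -0.0022] rows>=1.1 to [ 0.446 -0.075  0.202]
turn -0.0000 shift [-0.     0.     0.592] rows>=3.6 to [ 0.594 -0.065  0.202]
wrist -0.005 1023 y [-0.0051  0.0016  0.0081] z [0.159 0.182 0.19 ]
wrist 0.005 310 y [-0.0047  0.0035  0.0083] z [0.164 0.19  0.191]
wrist 0.015 70 y [0.0062 0.008  0.0082] z [0.155 0.167 0.169]
wrist 0.025 454 y [-0.0051  0.0015  0.0081] z [0.169 0.17  0.171]
wrist 0.035 457 y [-0.005   0.0017  0.0081] z [0.17  0.171 0.172]
wrist 0.045 68 y [-0.0054  0.      0.0081] z [0.162 0.172 0.173]
top -0.005 10 y [-0.0078 -0.0014  0.005 ] z [0.186 0.189 0.192]
top 0.005 11 y [-0.0053  0.0017  0.0058] z [0.162 0.187 0.193]
top 0.015 15 y [-0.0082 -0.0014  0.0056] z [0.165 0.168 0.172]
top 0.025 12 y [-0.0049 -0.0002  0.0047] z [0.165 0.171 0.175]
top 0.035 12 y [-0.0061 -0.0007  0.0044] z [0.17  0.171 0.174]
top 0.045 17 y [-0.0066  0.      0.004 ] z [0.168 0.174 0.191]
top 0.055 14 y [-0.0057  0.001   0.0053] z [0.174 0.191 0.193]
top 0.065 21 y [-0.0059  0.0001  0.0055] z [0.174 0.193 0.31 ]
top 0.075 37 y [-0.0066  0.0001  0.006 ] z [0.19  0.28  0.314]
top 0.085 33 y [-0.0075  0.0003  0.0061] z [0.191 0.277 0.315]
top 0.095 31 y [-0.0061  0.0023  0.0058] z [0.194 0.31  0.316]
top 0.105 29 y [-0.0069  0.0023  0.006 ] z [0.199 0.312 0.317]
```

Call:
move_arm(
  increments=[
    [[0.06,0.004,-0.002,0],[0.06,0,0,0],[0.05,0,0,0],[0.008,0,0,0],[0,0,0,0],[0,0,0.03,0],[0,0,0.06,0],[0,0,0.06,0],[0,0,0.05,0],[0,0,0.04,0],[0,0,0.02,0],[0,0,0,0],[0,0,0,0]],
  ],
)

```text
t: 56.3
tool_pos: [0.5111, -0.0702, 0.2032]
tool_rot: [-0.055, 1.57, 0.055]
contact_force: [0.4, 0.2, -3.0]
opening: 0.0099
```

```bash
python3 - <<'E'
exec(open('bt.py').read())
plan([(*rk(.028,-.045),.2025,np.radians(-86))])
save(img('wrist'),'w5.png')
E
```

```text
[ 0.5111 -0.0702  0.2032] [-0.0549 -0.0443] -86.0 0.009868817884483285 [ 0.4  0.2 -3. ]
bar n 8851 end ty 0.1063 tx [-0.0107 -0.0097 -0.0086] slope [ 0.0017 -0.0098] tz -0.0002
rim 4982 [[0.063, 0.0133, -0.0376], [0.0646, 0.0806, 0.0099], [0.0743, 0.1118, 0.0377]] slope y,z [-0.0006 -0.0011  0.0659]
turn -0.0001 shift [ 0.0021 -0.0029  0.3331] rows>=2.0 to [ 0.594 -0.065  0.202]
```

View pics/w5.png

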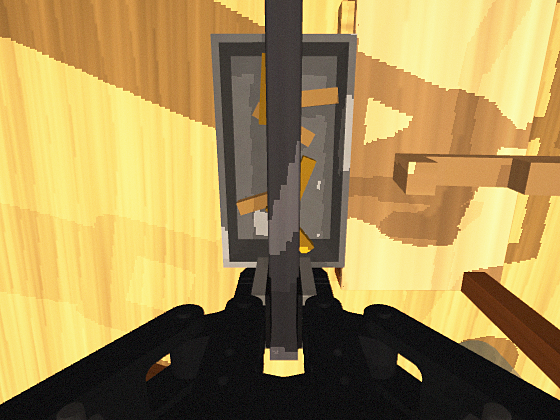

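The bail is held at px (284,150) and the hook's curl enters from the right at (405,172), level with the middle of the bin. Forward over the tip.

Call:
move_arm(
  increments=[
    [[0,0,0.04,0],[0,0,0.06,0],[0,0,0.06,0],[0,0,0.06,0],[0,0,0.05,0],[0,0,0.04,0],[0,0,0.023,0],[0,0,0,0],[0,0,0,0],[0,0,0,0]],
  ],
)

```text
t: 57.23
tool_pos: [0.5933, -0.0644, 0.2026]
tool_rot: [-0.055, 1.571, 0.055]
contact_force: [-0.0, -0.5, -1.6]
opening: 0.0099
```

```bash
python3 - <<'E'
from h import *
p,a=pose(); o=ctrl.get_obs(); print(p.round(4),rf(p),np.degrees(a).round(2),o['opening'],o['contact_force'].round(1))
d=img('wrist'); W=cloud(d); L=np.stack([rf(q) for q in W.reshape(-1,3)]).reshape(*W.shape[:2],2)
m=(L[...,0]>-.02)&(L[...,0]<.12)&(abs(L[...,1])<.012)&(W[...,2]>.15)&(W[...,2]<.24)
for x0 in np.arange(-.02,.09,.004):
    s=m&(L[...,0]>x0)&(L[...,0]<=x0+.004)
    if s.sum()>2: print(x0.round(3),s.sum(),np.percentile(W[s][:,2],[10,50,90]).round(4))
save(d,'w6.png')
E
```

```text
[ 0.5933 -0.0644  0.2026] [ 0.0275 -0.0442] -86.02 0.009873127421589191 [-0.  -0.5 -1.6]
-0.004 180 [0.1877 0.1888 0.1898]
0.0 348 [0.1811 0.1893 0.1902]
0.004 382 [0.1747 0.19   0.1908]
0.008 479 [0.175  0.1847 0.1908]
0.012 305 [0.1661 0.1677 0.1733]
0.016 202 [0.1664 0.1676 0.1685]
0.02 451 [0.2114 0.2122 0.2129]
0.024 708 [0.2115 0.2123 0.2131]
0.028 692 [0.2115 0.2123 0.213 ]
0.032 269 [0.1712 0.212  0.2128]
0.036 258 [0.1696 0.1709 0.1718]
0.04 278 [0.1701 0.1715 0.1724]
0.044 278 [0.1709 0.1723 0.1732]
0.048 494 [0.172  0.1738 0.1897]
0.052 387 [0.1783 0.1895 0.1905]
0.056 387 [0.1803 0.1902 0.1911]
0.06 390 [0.1803 0.1909 0.1918]
0.064 406 [0.1809 0.1916 0.1925]
0.068 403 [0.1811 0.1922 0.1931]
0.072 413 [0.1811 0.1928 0.1938]
0.076 418 [0.1828 0.1934 0.1944]
0.08 405 [0.1831 0.1942 0.1951]
0.084 434 [0.1857 0.1948 0.1958]
0.088 421 [0.1857 0.1955 0.1964]
```

View pics/w6.png

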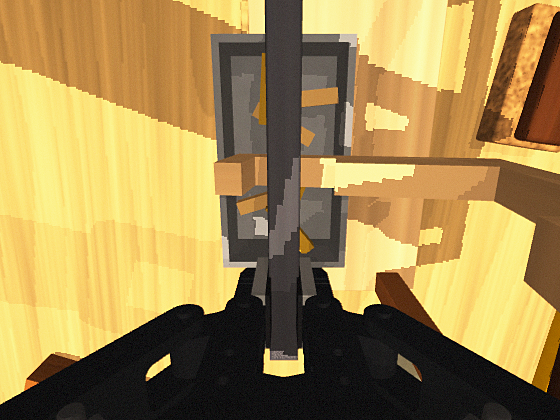

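The bail sits between the tip (x 12 mm) and the step (x 50 mm), 31 mm above the floor. I lower it.

Call:
move_arm(
  increments=[
    [[0.025,0,0.004,0],[0.03,0,0,0],[0.03,0,0,0],[0.02,0,0,0],[0.01,0,0,0],[0,0,0,0],[0,0,0,0]],
  ],
)

```text
t: 57.87
tool_pos: [0.5947, -0.0643, 0.1737]
tool_rot: [-0.055, 1.571, 0.055]
contact_force: [-0.0, -0.0, -1.7]
opening: 0.0098
```

```bash
python3 st.py
```

```text
[ 0.5947 -0.0643  0.1737] rack [ 0.0289 -0.0442] -86.0 [-0.  -0.  -1.7]
```

Call:
move_arm(
  increments=[
    [[0.006,0,0,0],[0.006,0,0,0],[0.004,0,0,0],[0,0,0,0],[0,0,0,0]],
  ],
)

```text
t: 58.28
tool_pos: [0.5956, -0.0644, 0.1711]
tool_rot: [-0.055, 1.568, 0.054]
contact_force: [2.6, 0.2, 1.8]
opening: 0.0101
```

```bash
python3 st.py
```

```text
[ 0.5956 -0.0644  0.1711] rack [ 0.0298 -0.0444] -86.0 [2.6 0.2 1.8]
```

Call:
move_arm(
  increments=[
    [[-0.002,0,0,0],[0,0,0,0],[0,0,0,0]],
  ],
)

```text
t: 58.53
tool_pos: [0.5951, -0.0643, 0.171]
tool_rot: [-0.055, 1.569, 0.054]
contact_force: [1.7, 0.7, 2.1]
opening: 0.0097
```

Call:
move_arm(
  increments=[
    [[0,0,0,0],[0,0,0,0],[0,0,0,0],[0,0,0,0],[0,0,0,0],[0,0,0,0],[0,0,-0.01,0],[-0.03,0,-0.01,0],[-0.05,0,0,0],[-0.08,0,0,0],[-0.1,0,0,0],[-0.1,0,0,0],[0,0,0,0]],
  ],
  gripper=0.45,
)

```text
t: 59.62
tool_pos: [0.5926, -0.0653, 0.2691]
tool_rot: [-0.057, 1.558, 0.052]
contact_force: [-0.2, -0.3, 1.0]
opening: 0.0475
```

```bash
python3 - <<'E'
exec(open('st.py').read())
save(img('side'),'s5.png',(160,360,200,440),2.7)
plan([(.42,-.2,.3,None)])
E
```

```text
[ 0.5926 -0.0653  0.2691] rack [ 0.0268 -0.0451] -86.0 [-0.2 -0.3  1. ]
turn -0.0000 shift [-0.135  -0.4902 -0.7231] rows>=5.3 to [ 0.42 -0.2   0.3 ]
```

View pics/s5.png

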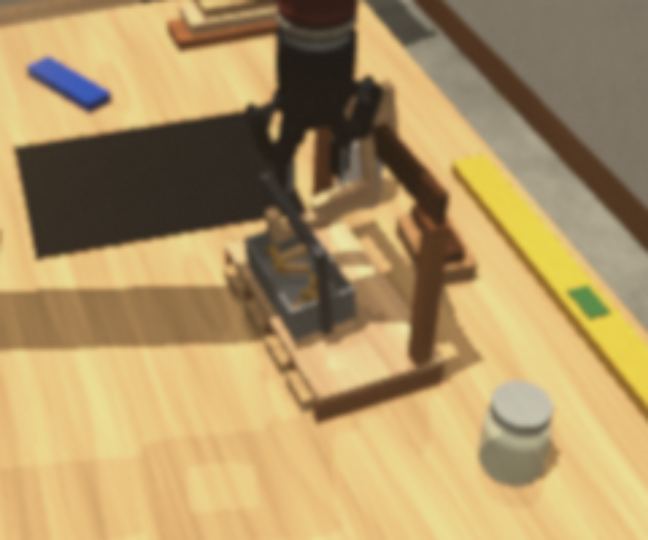

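The bin hangs in the curl at px (300,270) and the gripper is free. I retreat straight back, then let it settle and do the final check.

Call:
move_arm(
  increments=[
    [[-0.03,0,-0.06,0],[-0.04,0,-0.1,0],[-0.04,0,-0.12,0],[-0.04,0,-0.12,0],[0,-0.05,-0.12,0],[0,-0.12,-0.08,0],[0,-0.14,0,0],[0,-0.14,0,0],[0,-0.1,0,0],[0,0,0,0],[0,0,0,0],[0,0,0,0],[0,0,0,0],[0,0,0,0],[0,0,0,0]],
  ],
)

```text
t: 60.92
tool_pos: [0.4498, -0.2114, 0.298]
tool_rot: [-0.056, 1.57, 0.056]
contact_force: [-0.2, -0.4, 0.1]
opening: 0.0472
```

```bash
python3 - <<'E'
exec(open('st.py').read())
prev=None
for n in('top','side'):
    d=img(n); W=cloud(d); L=np.stack([rf(q) for q in W.reshape(-1,3)]).reshape(*W.shape[:2],2)
    def m(x0,x1,y0,y1,z0,z1): return (L[...,0]>x0)&(L[...,0]<x1)&(L[...,1]>y0)&(L[...,1]<y1)&(W[...,2]>z0)&(W[...,2]<z1)
    s=m(-.05,.1,-.08,.08,.095,.135)
    for c,sz,a,k,z in rect(W,s): print(n,'bin rim',rf(c),np.round(sz,1),np.degrees(a).round(1),z.round(3))
    s=m(-.02,.08,-.08,.08,.172,.19); P=W[s]; print(n,'bar y-z slope',np.polyfit(L[s][:,1],P[:,2],1).round(3),s.sum())
    for y in(-.096,-.032,.032,.096):
        s=m(-.03,.0,y-.02,y+.02,.012,.03)
        if s.sum()>2: print(n,'board',y,'front x',np.percentile(L[s][:,0],[5,50]).round(4),s.sum())
    for t in('glue_mid','jar_mid','sander_mid'):
        r=ctrl.trace(n,t)
        if r: print(n,t,r[0]['score'],np.nanmedian(W[r[0]['region']],0).round(3))
save(d,'s6.png',(160,360,200,440),2.7)
E
```

```text
[ 0.4498 -0.2114  0.298 ] rack [-0.1259 -0.1808] -85.9 [-0.2 -0.4  0.1]
top bin rim [0.0174 0.0004] [147.2  39.7] -88.5 0.105
top bar y-z slope [-0.009  0.181] 203
top board -0.096 front x [-0.0059 -0.0033] 20
top board -0.032 front x [-0.0064 -0.0038] 16
top board 0.032 front x [-0.0058 -0.0033] 17
top board 0.096 front x [-0.006  -0.0027] 15
top glue_mid 0.54 [0.754 0.186 0.114]
top jar_mid 0.74 [ 0.736 -0.256  0.087]
top sander_mid 0.62 [0.801 0.048 0.038]
side bin rim [ 0.0282 -0.0373] [79.1 77.2] -87.9 0.104
side bar y-z slope [0.049 0.181] 173
side board -0.096 front x [-0.01   -0.0055] 43
side board -0.032 front x [-0.0095 -0.0053] 34
side board 0.032 front x [-0.0093 -0.0062] 33
side board 0.096 front x [-0.0093 -0.0049] 25
side glue_mid 0.6 [0.741 0.172 0.07 ]
side jar_mid 0.63 [ 0.678 -0.102  0.042]
side sander_mid 0.84 [0.807 0.009 0.028]
```

View pics/s6.png

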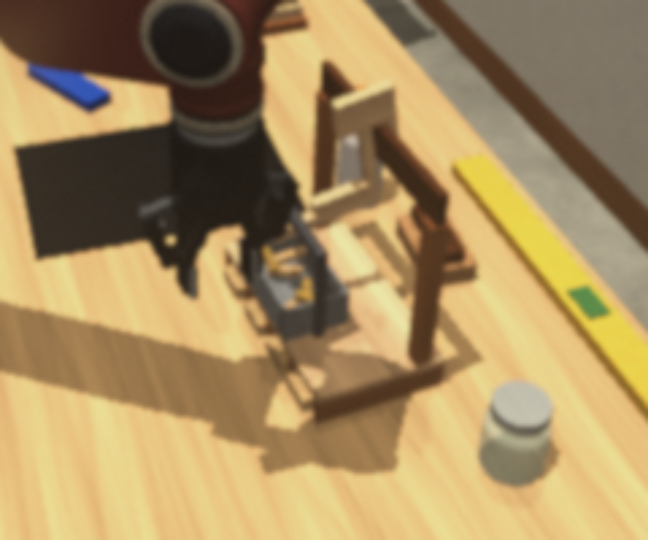

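The bin hangs upright at px (300,285), hook over the rail at (365,105), and all the board ends are even at the front. I let it rest a moment and hand in.

Call:
move_arm(
  increments=[
    [[0,0,-0.08,0],[0,0,-0.08,0],[0,0,0,0],[0,0,0,0],[0,0,0,0],[0,0,0,0],[0,0,0,0],[0,0,0,0],[0,0,0,0],[0,0,0,0],[0,0,0,0],[0,0,0,0]],
  ],
)

```text
t: 62.32
tool_pos: [0.4099, -0.215, 0.2979]
tool_rot: [-0.055, 1.57, 0.055]
contact_force: [-0.8, -1.1, -0.5]
opening: 0.0469
```

```bash
python3 - <<'E'
from h import *
W=cloud(img('top')); L=np.stack([rf(q) for q in W.reshape(-1,3)]).reshape(*W.shape[:2],2)
s=(L[...,0]>-.03)&(L[...,0]<.08)&(abs(L[...,1])<.08)&(W[...,2]>.17)&(W[...,2]<.2)
print('bar',np.median(L[s],0),np.polyfit(L[s][:,1],W[s][:,2],1).round(3))
print(ctrl.finish_job())
E
```

```text
bar [0.0315 0.0001] [-0.011  0.182]
the job is handed in; nothing more can be done
None
```

I finished the whole job and handed it in at about 62 s. All four boards are in their bays, the hook is on the rail with its lower curl towards the robot, and the bin hangs from that curl.

- **Boards:** Each was pushed until the force climbed with no further motion. All four stopped within 0.3 mm of each other. In the last pictures their ends stood about 6 mm (top camera) to 10 mm (side camera) proud of the rack's front edge; 8 mm is right for a board that is home.
- **Hook:** The mouth met the rail at exactly the predicted height, and the hook hangs with the expected slight lean.
- **Bin:** The top camera shows the bail level, with a slope of about 0.01. It lies in the middle of the curl and did not shift after release. The side camera read a slope of 0.05, but the arm partly hid the bar there.
- **Bystanders:** The glue bottle, jar and sanding block read the same positions in the top camera as at the start. In the side view the last jar detection landed on the rack instead of the jar, but the jar is visible in its place. I did not touch the blue and turquoise look-alikes.

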